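# Press the hand gauge onto the tilted gas test nipple

### The job

Take the yellow hand gauge off its parking stand and press its brass coupler, squarely and gently, down onto the tilted brass nipple of the aluminium gas block until the blue spring collar snaps down. Finish while still gripping the gauge and holding it pressed there against the spring; do not ram it, and leave the pink bottle, the orange tube rack and the white jar where they stand.

Things in the scene. Friction and masses are not known exactly. Their poses are not given: they have to be found in the camera images.
- gauge: Loose hand pressure gauge, about 160 g, standing upright, mouth down, on the parking stand. Origin: centre of its open mouth (underside); z up along its axis to the dial. From the mouth: brass coupler barrel 26 mm outside diameter, 28 mm long, bore 16 mm wide and 28 mm deep; steel flange 41 mm diameter from 28 to 34 mm; yellow square grip 28 x 28 mm from 34 to 78 mm, its flat sides facing the gauge's x and y; black round dial head 36 mm diameter from 78 to 91 mm.
- gauge_mouth (a point): Centre of the gauge's open coupler mouth (same point and axes as the gauge).
- gauge_grip (a point): Middle of the yellow square grip, 56 mm from the mouth along the gauge's axis; axes as the gauge.
- stand: Fixed grey parking stand, round foot 84 mm diameter, tapering to a 40 mm neck whose top is 30 mm above the bench; a 12.4 mm steel stub sticks up 16 mm above that into the gauge's bore. Origin: centre of the foot's underside. Lift the gauge straight up, at least 20 mm, to free it.
- manifold: Fixed aluminium gas block, 110 x 90 x 50 mm high. Origin on its underside, 45 mm from the face it leans its nipple towards. The nipple comes out of the top, leaning 25 degrees from vertical towards the block's -x.
- nipple_tip (a point): Rounded tip of the fixed brass nipple pin, 12.4 mm diameter (last 6 mm tapering to 5 mm), standing 15 mm proud of the collar when that is up. Its z axis points outward along the tilted nipple axis; fixed, it does not move when pressed. Contact forces of the gauge on the nipple and block adding up to over 60 N would damage it (a push of 15 to 25 N is plenty).
- collar_top (a point): Centre of the top ring of the blue spring collar, 27 mm diameter, that slides on the nipple; z outward along the nipple axis. The gauge's mouth rim lands on it when the pin is 15 mm inside the bore, and pushes it down. It lies on the nipple axis, 15 mm below nipple_tip when up.
- collar (a joint): How far the spring collar is pushed down along the nipple axis: 0 up, 0.011 m at its hard stop. It stays up until pushed with about 14 N, then snaps: the resistance falls steadily over the travel to about 6 N at the stop, and 6 N keeps pushing back; let go, it springs back up and lifts the gauge. Snapped means 7.5 mm or more.
- bottle: Loose pink capped bottle, 64 mm diameter, 150 mm high, not to be disturbed. Origin: centre of its underside.
- tube_rack: Loose orange rack of capped tubes, 70 x 140 mm, 67 mm high, not to be disturbed. Origin: centre of its underside.
- jar: Loose white jar with blue lid, 70 mm diameter, 80 mm high, not to be disturbed. Origin: centre of its underside.
There are look-alikes about, which are no part of the job. Of the things shaped like the stand, the grey one is meant.

How it is judged (in metres and radians):
On the way, in this order (a step that is already met when the one before it is completed fails the run):
1. the gauge is lifted clear of its stand in the fingers (distance between gauge_mouth and stand above 0.055 m and contact force between the fingers and gauge above 1 N), for 0.2 s.
2. the coupler, square on the nipple, has snapped the collar down (value of joint collar above 0.0075 m and distance between gauge_mouth and collar_top below 0.005 m and angle between the z axis of gauge_mouth and the z axis of nipple_tip, either way round below 0.14 rad), for 0.2 s.
At the end, for the whole second after the job is handed in: The fingers still hold the gauge pressed on the nipple: collar down 7.5 mm or more, mouth within 5 mm of the collar top's centre, axes within 8 degrees, pushing over 3 N, at rest (under 20 mm/s); bottle, tube rack and jar within 30 mm of where they stood (all of step 2 and contact force between gauge and manifold above 3 N and contact force between the fingers and gauge above 3 N and linear speed of gauge below 0.02 m/s and distance of each of bottle, tube_rack, jar from where it was at the start of the episode below 0.03 m); the arm keeps its last pose, push and grip.
It fails at once if the gauge is rammed against the nipple or block with more than 60 N (contact force between gauge and manifold above 60 N).
It fails at once if a bystander is pushed or knocked over (distance of any of bottle, tube_rack, jar from where it was at the start of the episode above 0.03 m or angle between any of bottle, tube_rack, jar's own z axis and vertical above 0.5 rad).
It also fails if it takes over 45 s, if anything falls off the work surface, if the arm or the gripper's body presses on something with over 40 N, if the wrist force passes 120 N, or if a joint passes its speed limit or range.

### The arm

A 7-joint arm with a two-finger parallel gripper is mounted at the origin on the work surface. World frame = base frame: x ahead of the robot, y to its left, z up, the work surface at z = 0. Lengths are in mm, angles in degrees, forces in N, time in s.
With the tool pointing down it reaches from about 400 to 850 mm from the base axis. Payload 4.5 kg.
Tool frame: the origin (TCP) lies at the very end of the fingers, on their centre line; the grasp point (between the pads) lies 19 mm behind it; y points along the fingers, z is the direction in which the jaws open and shut, and the axes are right-handed (so a half turn about y gives the same grasp; the last joint's range is limited). The gripper opens to 85 mm and grips with 20 to 120 N. Pads are 22 mm wide; open, the fingers measure 114 mm over their backs; the gripper's body (76 mm by 85 mm) begins 54 mm behind the grasp point. The pads swing forward as they close: fully open they stand 13 mm farther back than shut.
Start: joints at [75.791, 39.483, -11.15, 89.685, 9.013, 51.709, -12.324], TCP at [173.832, -600.364, 231.317] pointing down, gripper open.
Joint ranges: [-172.22, 172.22], [-26.19, 119.32], [-84.43, 86.54], [7.71, 146.69], [-57.33, 237.33], [2.42, 119.75], [-152.13, 152.13]. Speed limits (degrees/s): [147.25, 147.25, 180, 180, 180, 180, 180].

### API

Orientations are given as a 3x3 rotation matrix whose columns are the frame's x, y, z axes.
In Python, from plant import bot gives the robot as it stands.
- The arm moves only by the shell command python3 -m jog 'ROWS' [FORCE]. ROWS is JSON, a list of rows, each a list of 3 entries, a list of its own where there are three numbers: the shift along the tool's x, y, z in cm, then the turn, a rotation vector about the tool's x, y, z in rad, then the closure, from 0 (fully open) to 1 (shut). In form: [[[tx, ty, tz], [ax, ay, az], fingers], ...]. A call has 1 to 12 rows; each row shifts and turns the commanded pose from where the row before left it, along the tool's axes as they then stand; what a row does not reach is not made up. A row lasts 1/10 s, in which the tool goes at most 50 mm and 8.59 degrees, less where a joint would pass 70% of its speed; a pose out of reach is approached as far as the arm can. A call with a gripper value outside its range is refused whole. The fingers move at their own pace and stop on an object; FORCE is the grip in N (left out, the last holds). Time passes only in rows, so rows that do not move let the fingers close. It gives the time, the measured TCP pose, the force and the opening at its end, in the units of the state.
- bot.state(): the state, without advancing time (a new reading comes with each control period).
- bot.get_image(name): name is "side" or "top" or "wrist"; returns a dict with "image" (384x512x3 uint8, blue, green, red), "depth" (384x512 float32, mm along the optical axis (not along the pixel's ray), 0 where there is no reading), "fx", "fy", "cx", "cy" (pixels), "view" (4x4, takes a point from world to camera coordinates). Camera axes: x right, y down, z forward; pixel columns grow to the right and rows downward; lengths in mm; the calibration is good to about 2 mm. A picture is of the moment at which its call begins.
- bot.finish_job(): hands the job in, once; it reports no verdict.
The state is a dict: "time": time; "joint_positions": joint angles; "joint_vel": joint speeds; "tau": joint torques, N m; "eef_pos": TCP position; "tcp_rot": TCP orientation; "contact_force": force on the tool from outside, world axes, zero at the start; "ft_torque": the same for the moment, N m; "gripper_width": finger opening in mm.
Only numpy, scipy, OpenCV 4.12 (cv2) and the standard library are available. Lean on these libraries where they do the work, as an engineer would, in place of code of your own. Each camera call takes 0.05 s, during which the arm holds its last target.

## Working session

There is one attempt and no reset: what is moved stays moved. The work goes in short steps, Python scripts to look and compute and a shell command to move; the robot and the scene stay as the last step left them, time stands still between calls to the robot, and variables do not carry over. Pictures are saved under pics/ and viewed, and the job is handed in when it is done.

```bash
mkdir -p pics; ls; python3 - <<'E'
from plant import bot
import cv2,json
s=bot.state()
for k,v in s.items(): print(k,v)
for n in ("side","top","wrist"):
    d=bot.get_image(n); cv2.imwrite(f"pics/{n}0.png",d["image"])
    print(n,d["fx"],d["fy"],d["cx"],d["cy"],d["view"])
E
```

```text
pics
time 0.0
joint_positions [ 75.79229589  39.53466917 -11.14332176  89.74738936   9.01402667
  51.71035246 -12.3238877 ]
joint_vel [-0.05861078 -0.04530888  0.08916977  0.12835313  0.03689235 -0.20658425
  0.04722974]
tau [-1.50169858e-04 -5.39605093e+01 -1.26658570e+00 -1.58541155e+01
  8.99485865e-03  9.45014181e-03  3.22398739e-05]
eef_pos [ 173.52566902 -599.72122567  230.45551275]
tcp_rot [[-9.60538749e-01 -7.04083940e-04  2.78145313e-01]
 [-2.78146148e-01  1.79463198e-03 -9.60537089e-01]
 [ 1.77130265e-04 -9.99998142e-01 -1.91965179e-03]]
contact_force [ 0.13636766 -0.40676173 -0.02253597]
ft_torque [0.0453494  0.05095985 0.01249473]
gripper_width 85.6385006672048
side 359.2531274632268 359.2531274632268 251.35069753265128 201.29468868387355 [[ 8.53678818e-01 -5.20730461e-01 -8.50074206e-03 -4.38137690e+02]
 [-3.93335604e-01 -6.33959234e-01 -6.65869951e-01  2.76995076e+02]
 [ 3.41349643e-01  5.71782717e-01 -7.46019400e-01  6.87962353e+02]
 [ 0.00000000e+00  0.00000000e+00  0.00000000e+00  1.00000000e+00]]
top 431.62959667215245 431.62959667215245 258.13824886332617 189.6964288178778 [[-2.46859014e-02 -9.99117964e-01 -3.39691198e-02  3.85042434e+01]
 [-9.97690728e-01  2.67729071e-02 -6.24213263e-02  5.32737833e+02]
 [ 6.32757206e-02  3.23497492e-02 -9.97471642e-01  1.14288649e+03]
 [ 0.00000000e+00  0.00000000e+00  0.00000000e+00  1.00000000e+00]]
wrist 291.24241352301925 291.24241352301925 259.0065320749586 191.07288143372202 [[ 2.77489513e-01 -9.60728661e-01  9.94398364e-05 -6.25553084e+02]
 [-9.27453426e-01 -2.67851541e-01  2.60932358e-01 -3.42693576e+01]
 [-2.50658560e-01 -7.24982186e-02 -9.65357081e-01  3.77307195e+02]
 [ 0.00000000e+00  0.00000000e+00  0.00000000e+00  1.00000000e+00]]
```

View pics/side0.png

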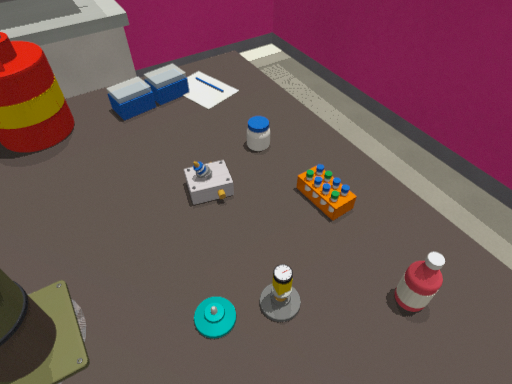

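View pics/top0.png

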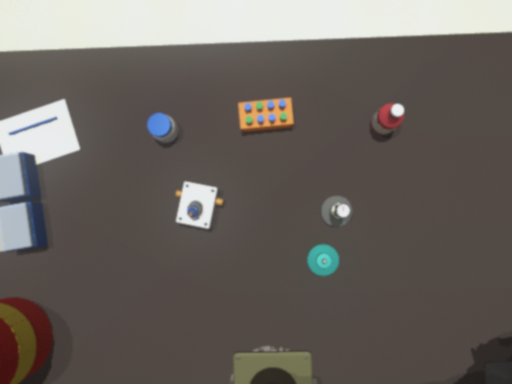

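View pics/wrist0.png

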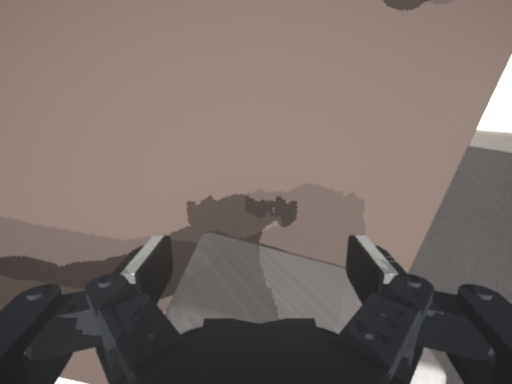

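The gauge stands on the grey stand (side 280,300; top 337,211). The teal stand (side 215,316; top 323,260) is the look-alike. The block is at side 208,182 and top 197,206, with the jar, rack and bottle around it. I'll enlarge the crops to confirm.

```bash
cat > h.py <<'E'
from plant import bot
import cv2,numpy as np
def save(n,name,c=None,k=1,d=None):
    d=d or bot.get_image(n); im=d["image"]
    if c: im=im[c[1]:c[3],c[0]:c[2]]
    if k!=1: im=cv2.resize(im,None,fx=k,fy=k,interpolation=cv2.INTER_CUBIC)
    cv2.imwrite("pics/"+name,im); return d
def pt(d,u,v,z=None):
    z=z or d["depth"][int(round(v)),int(round(u))]
    p=np.array([(u-d["cx"])/d["fx"]*z,(v-d["cy"])/d["fy"]*z,z])
    V=d["view"];R=V[:3,:3]; return R.T@(p-V[:3,3])
def atz(d,u,v,h):
    V=d["view"];R=V[:3,:3];c=-R.T@V[:3,3]
    r=R.T@np.array([(u-d["cx"])/d["fx"],(v-d["cy"])/d["fy"],1]); return c+r*(h-c[2])/r[2]
def proj(d,p):
    q=d["view"][:3,:3]@np.asarray(p,float)+d["view"][:3,3]
    return np.array([d["fx"]*q[0]/q[2]+d["cx"],d["fy"]*q[1]/q[2]+d["cy"],q[2]])
def cloud(d):
    z=d["depth"];v,u=np.indices(z.shape)
    p=np.stack([(u-d["cx"])/d["fx"]*z,(v-d["cy"])/d["fy"]*z,z],-1)
    V=d["view"]; w=(p-V[:3,3])@V[:3,:3]; w[z==0]=np.nan; return w
E
python3 - <<'E'
from h import *
s=save("side","s_g.png",(190,240,330,340),5)
save("side","s_m.png",(165,145,265,220),7,s)
t=save("top","t_g.png",(290,180,390,290),5)
save("top","t_m.png",(160,170,240,240),8,t)
for nm,d in(("side",s),("top",t)):
    w=cloud(d); np.save(nm+"_w.npy",w); cv2.imwrite(nm+"_c.png",d["image"])
E
```

```text
(no output)
```

View pics/s_g.png

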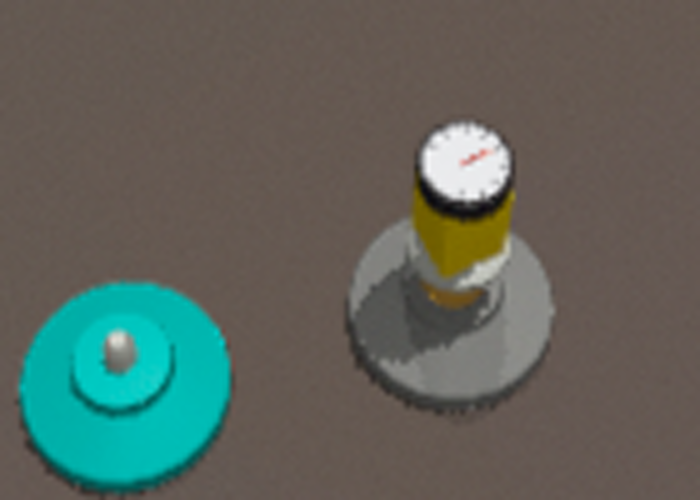

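View pics/s_m.png

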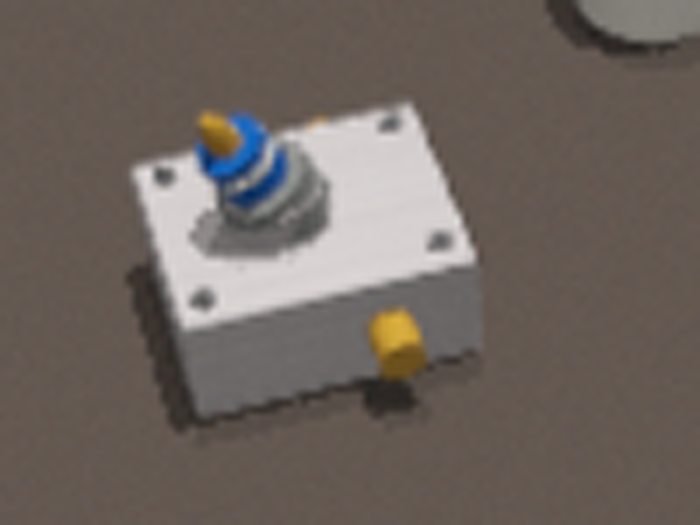

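View pics/t_g.png

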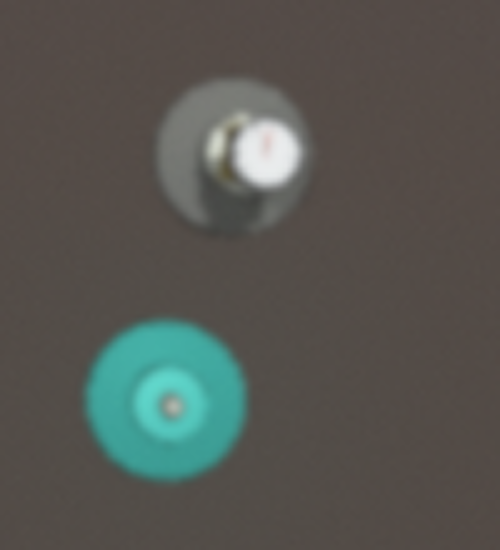

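View pics/t_m.png

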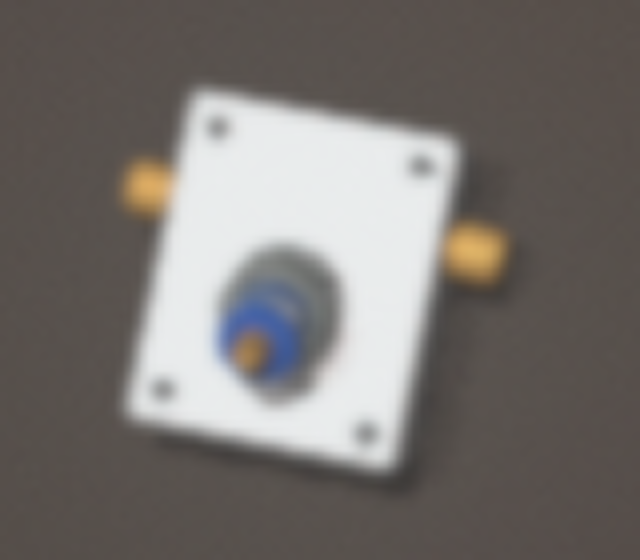

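The gauge is on the grey stand, at crop centre (465,160) on its dial. The teal stand has a bare stub, so it isn't the one. The block's nipple leans toward the top image's lower left. Next I'll measure them from both cameras.

```bash
python3 - <<'E'
from h import *
np.set_printoptions(precision=1,suppress=True)
t=bot.get_image("top"); s=bot.get_image("side")
C=[atz(t,160+u/8,170+v/8,50) for u,v in((192,90),(462,143),(395,468),(128,415))]
print("top corners",np.array(C))
C2=[atz(s,165+u/7,145+v/7,50) for u,v in((135,168),(410,102),(478,262),(190,328))]
print("side corners",np.array(C2))
for C in (C,C2):
  C=np.array(C); print([np.linalg.norm(C[i]-C[(i+1)%4]) for i in range(4)], C.mean(0))
# stereo nipple tip, dial centre
def ray(d,u,v):
    V=d["view"];R=V[:3,:3];return -R.T@V[:3,3],R.T@np.array([(u-d["cx"])/d["fx"],(v-d["cy"])/d["fy"],1])
def tri(a,b):
    A=[];B=[]
    for d,u,v in(a,b):
        c,r=ray(d,u,v);r/=np.linalg.norm(r);P=np.eye(3)-np.outer(r,r);A.append(P);B.append(P@c)
    return np.linalg.lstsq(np.vstack(A),np.hstack(B),rcond=None)[0]
tip=((t,160+247/8,170+358/8),(s,165+207/7,145+117/7))
print("tip",tri(*tip))
print("dial",tri((t,290+266/5,180+153/5),(s,190+465/5,240+162/5)), atz(t,290+266/5,180+153/5,121),atz(s,190+465/5,240+162/5,121))
print("stand foot", atz(t,290+234/5,180+157/5,3),atz(s,190+450/5,240+312/5,3))
for nm,d in(("top",t),("side",s)):
    w=cloud(d)
    for (n,u,v) in (("bottle",396,111),("jar",160,125),("rack",266,115)) if nm=="top" else (("bottle",434,261),("jar",258,124),("rack",325,185)):
        print(nm,n,w[v,u])
print(np.nanmax(np.where(np.isfinite(cloud(s)[:,:,2]),cloud(s)[:,:,2],0)[170:200,185:230]))
E
```

```text
top corners [[559.  218.2  50. ]
 [539.1 129.5  50. ]
 [433.6 153.4  50. ]
 [452.9 240.8  50. ]]
side corners [[452.6 237.   50. ]
 [557.6 215.   50. ]
 [537.3 126.1  50. ]
 [435.  151.2  50. ]]
[np.float64(90.95301186374755), np.float64(108.22632790558698), np.float64(89.50840978127735), np.float64(108.43275529577082)] [496.1 185.5  50. ]
[np.float64(107.2706163631663), np.float64(91.21819124537211), np.float64(105.32099783864172), np.float64(87.55603127179604)] [495.6 182.3  50. ]
tip [469.2 191.8 102.2]
dial [ 470.4 -183.8  118.4] [ 470.7 -183.5  121. ] [ 469.  -184.8  121. ]
stand foot [ 470.2 -185.4    3. ] [ 469.1 -185.7    3. ]
top bottle [ 703.6 -312.   151.6]
top jar [704.2 272.7  79.2]
top rack [729.3  -1.9  46.3]
side bottle [ 697.3 -318.3  149.3]
side jar [698.  265.4  80. ]
side rack [714.7 -14.7  67.3]
86.41380318534875
```

```bash
python3 -m jog '[[[-3.2,0.2,-2.5],[0,0,0],0],[[-3.2,0.2,-2.5],[0,0,0],0],[[-3.2,0.2,-2.5],[0,0,0],0],[[-3.2,0.2,-2.5],[0,0,0],0],[[-3.2,0.2,-2.5],[0,0,0],0],[[-3.2,0.2,-2.5],[0,0,0],0],[[-3.2,0.2,-2.5],[0,0,0],0],[[-3.2,0.2,-2.5],[0,0,0],0],[[-3.2,0.2,-2.5],[0,0,0],0],[[-3.2,0.2,-2.5],[0,0,0],0],[[-3.2,0.2,-2.5],[0,0,0],0],[[0,0,0],[0,0,0],0]]' 60
python3 -m jog '[[[-1,0,-1],[0,0.1,0],0],[[-1,0,-1],[0,0.1,0],0],[[0,0,0],[0,0.1,0],0],[[0,0,0],[0,0,0],0],[[0,0,0],[0,0,0],0]]'
python3 - <<'E'
from h import *
d=save("wrist","w1.png"); s=bot.state(); print(s["time"],s["eef_pos"],s["tcp_rot"],s["contact_force"])
E
```

```text
time: 1.55
eef_pos: [440.1, -232.0, 209.4]
tcp_rot: [[-0.957, 0.004, 0.289], [-0.289, 0.003, -0.957], [-0.005, -1.0, -0.002]]
contact_force: [-0.3, -0.3, -0.4]
gripper_width: 85.5
time: 2.05
eef_pos: [450.0, -214.8, 209.4]
tcp_rot: [[-1.0, -0.0, -0.016], [0.016, -0.0, -1.0], [0.0, -1.0, 0.0]]
contact_force: [-0.7, -0.0, 0.5]
gripper_width: 85.7
2.1 [ 449.98860578 -214.83838642  209.32911089] [[-9.99856537e-01 -1.46221477e-04 -1.69376586e-02]
 [ 1.69377094e-02 -3.53681053e-04 -9.99856484e-01]
 [ 1.40209962e-04 -9.99999927e-01  3.56106970e-04]] [ 0.38071987 -0.3151232  -0.36622149]
```

View pics/w1.png

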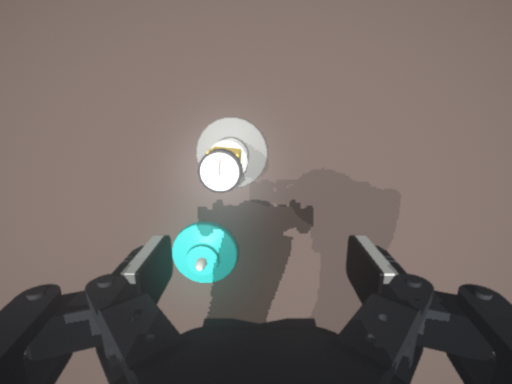

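The wrist view shows the dial at (220,171), with the yellow grip's far edge around (225,152) nearly level. I'll enlarge it for yaw and position.

```bash
python3 - <<'E'
from h import *
np.set_printoptions(precision=1,suppress=True)
d=save("wrist","w1c.png",(185,110,275,195),8)
print("dial",atz(d,220.5,171,121),"stand",atz(d,232,152,3))
t=bot.get_image("top");print("proj of (470,-185)",proj(d,[470,-184.5,121]),proj(d,[470,-184.5,0]))
w=cloud(d); m=w[...,2]>117; m[200:]=0; print("depth dial",m.sum(),w[m].mean(0),w[m].min(0),w[m].max(0))
E
```

```text
dial [ 470.3 -185.6  121. ] stand [ 470.2 -184.6    3. ]
proj of (470,-185) [219.1 171.4 234.9] [232.2 151.9 351.8]
depth dial 1483 [ 470.  -185.   120.5] [ 452.  -202.2  117.2] [ 487.1 -167.2  122.9]
```

View pics/w1c.png

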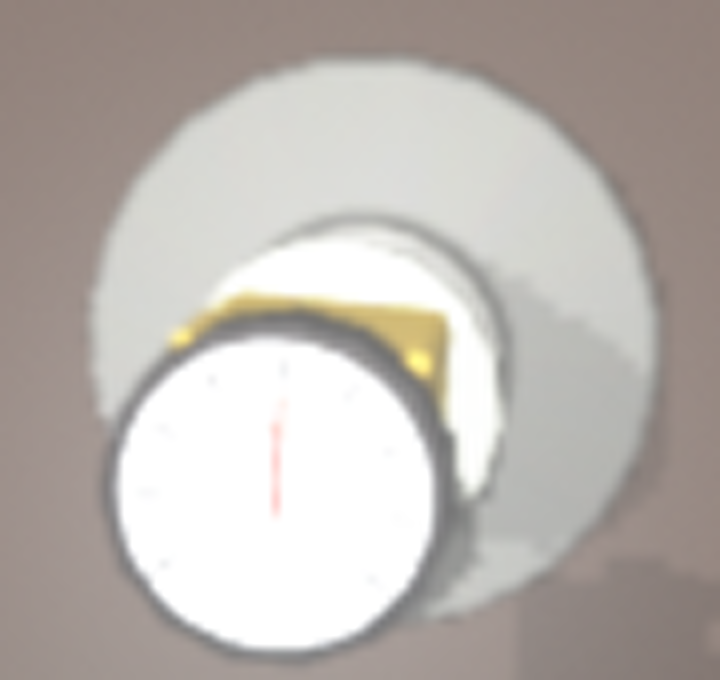

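```bash
python3 - <<'E'
from h import *
d=bot.get_image("wrist")
for y in (-2,-4,-6,-8):
    a=np.radians(y);R=np.array([[np.cos(a),-np.sin(a)],[np.sin(a),np.cos(a)]])
    print(y,[[((proj(d,[*(np.array([470,-185])+R@np.array(c)*14),z])[:2]-[185,110])*8).round().tolist() for z in (64,)] for c in((1,1),(1,-1),(-1,-1))])
s=bot.state();R=s["tcp_rot"];print(R.T@(np.array([470,-185,0])-s["eef_pos"]))
E
```

```text
-2 [[[222.0, 287.0]], [[450.0, 291.0]], [[449.0, 514.0]]]
-4 [[[226.0, 284.0]], [[453.0, 295.0]], [[445.0, 518.0]]]
-6 [[[230.0, 280.0]], [[457.0, 300.0]], [[441.0, 522.0]]]
-8 [[[234.0, 276.0]], [[461.0, 304.0]], [[437.0, 525.0]]]
[-19.40064487 209.31081306 -30.11180885]
```

```bash
python3 -m jog '[[[-1,1,-1.5],[0,0,0],0],[[-0.94,1,-1.5],[0,0,0],0],[[0,2,0],[0,0.1,0],0],[[0,2,0],[0,0,0],0],[[0,2,0],[0,0,0],0],[[0,2,0],[0,0,0],0],[[0,1,0],[0,0,0],0],[[0,0,0],[0,0,0],0]]'
python3 - <<'E'
from h import *
d=save("wrist","w2.png"); s=bot.state(); print(s["eef_pos"],s["tcp_rot"])
E
```

```text
time: 3.05
eef_pos: [469.5, -184.5, 98.3]
tcp_rot: [[-0.993, -0.002, -0.118], [0.118, 0.001, -0.993], [0.002, -1.0, -0.001]]
contact_force: [-0.0, 0.1, -0.4]
gripper_width: 85.5
[ 470.05251255 -184.73990415   99.14893054] [[-9.93025496e-01 -7.20129831e-04 -1.17897606e-01]
 [ 1.17897464e-01  2.35618090e-04 -9.93025746e-01]
 [ 7.42886271e-04 -9.99999713e-01 -1.49073289e-04]]
```

View pics/w2.png

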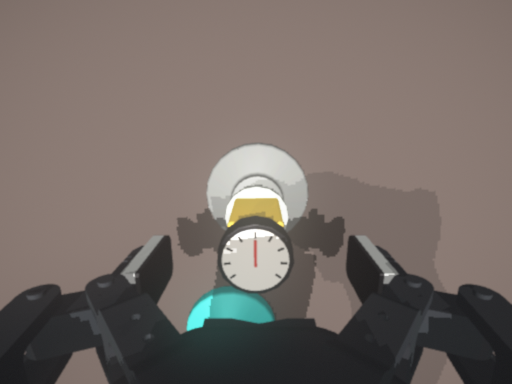

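The dial (256,255) is centred between the fingers and the grip edge is level. I'll go down and close.

```bash
python3 -m jog '[[[0,1.5,0],[0,0,0],0],[[0,1.4,0],[0,0,0],0],[[0,0,0],[0,0,0],0],[[0,0,0],[0,0,0],1],[[0,0,0],[0,0,0],1],[[0,0,0],[0,0,0],1],[[0,0,0],[0,0,0],1],[[0,0,0],[0,0,0],1],[[0,0,0],[0,0,0],1],[[0,0,0],[0,0,0],1]]' 70
python3 - <<'E'
from h import *
d=save("wrist","w3.png"); s=bot.state(); print(s["eef_pos"],s["gripper_width"],s["contact_force"])
save("side","s3.png",(190,210,370,340),4)
E
```

```text
time: 4.1
eef_pos: [470.5, -184.7, 70.5]
tcp_rot: [[-0.993, 0.001, -0.118], [0.118, -0.0, -0.993], [-0.001, -1.0, 0.0]]
contact_force: [0.1, -0.1, 3.6]
gripper_width: 30.5
[ 470.50575365 -184.71980624   70.50995402] 31.194738054786516 [-0.33411941  0.95030346  3.23168969]
```

View pics/w3.png

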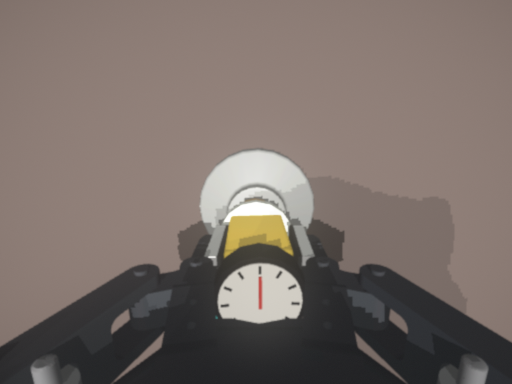

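View pics/s3.png

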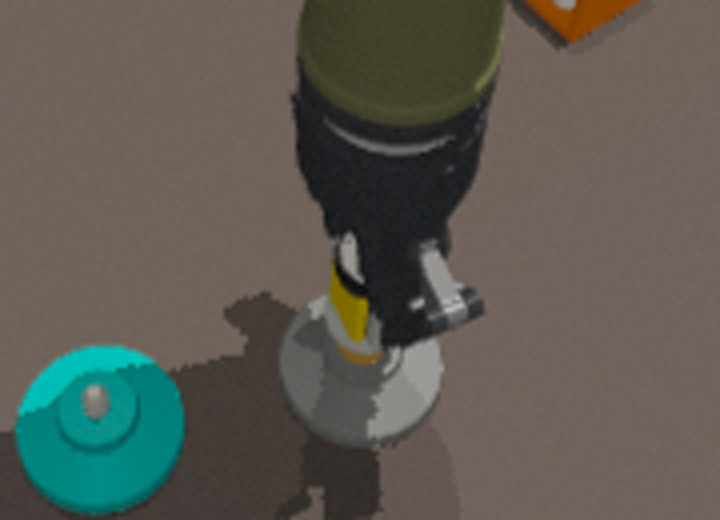

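The pads flank the yellow grip. The opening is about 31 mm against the 28 mm grip, so I'll hold a moment and then lift.

```bash
python3 -m jog '[[[0,0,0],[0,0,0],1],[[0,0,0],[0,0,0],1],[[0,0,0],[0,0,0],1]]' 70;  python3 -m jog '[[[0,-0.5,0],[0,0,0],1],[[0,-1,0],[0,0,0],1],[[0,-1.5,0],[0,0,0],1],[[0,-2,0],[0,0,0],1],[[0,-2,0],[0,0,0],1],[[0,-2,0],[0,0,0],1],[[0,0,0],[0,0,0],1],[[0,0,0],[0,0,0],1]]'
python3 - <<'E'
from h import *
d=save("wrist","w4.png"); s=bot.state(); print(s["eef_pos"],s["gripper_width"],s["contact_force"])
save("side","s4.png",(190,180,370,340),4)
E
```

```text
time: 4.5
eef_pos: [470.5, -184.7, 70.5]
tcp_rot: [[-0.993, 0.0, -0.118], [0.118, -0.0, -0.993], [-0.0, -1.0, 0.0]]
contact_force: [0.2, 0.4, 5.3]
gripper_width: 30.7
time: 5.3
eef_pos: [470.1, -184.6, 160.5]
tcp_rot: [[-0.993, 0.0, -0.118], [0.118, -0.0, -0.993], [-0.0, -1.0, 0.0]]
contact_force: [-0.4, 0.1, -1.6]
gripper_width: 30.6
[ 469.68656031 -184.4459777   159.87356927] 31.03867108993311 [-0.15185013 -0.28659022 -1.19242708]
```

View pics/w4.png

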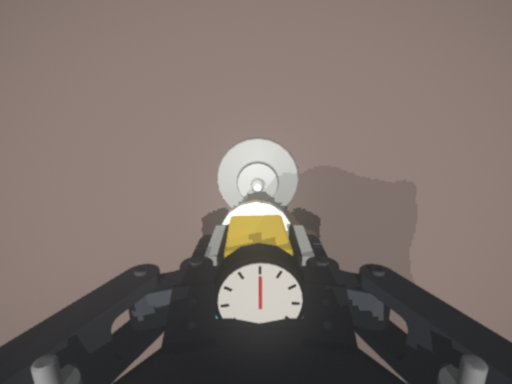

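View pics/s4.png

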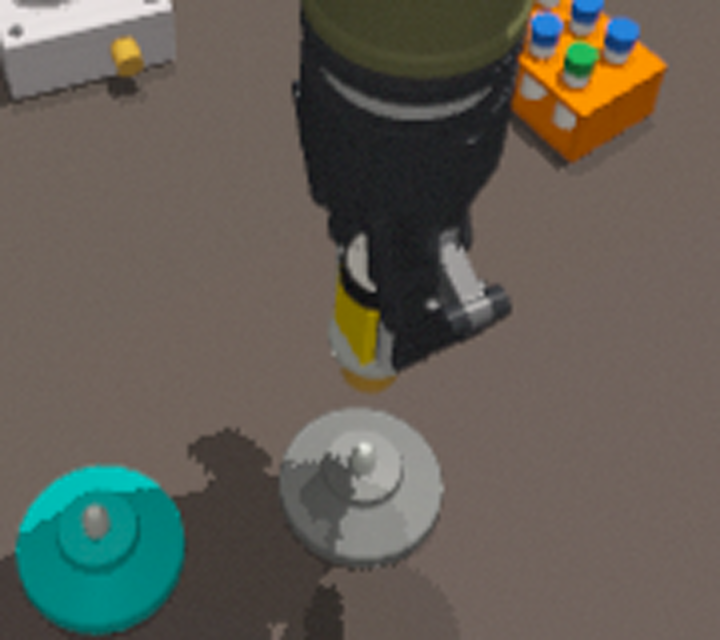

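The gauge is off the stand: the stub is bare at wrist (258,184), and that pixel serves as my alignment reference. Since the nipple pin is the same size as the stub, it should appear there too once aligned. I'll record that exactly, then travel to the block.

```bash
python3 - <<'E'
from h import *
np.set_printoptions(precision=2,suppress=True)
d=save("wrist","w4c.png",(208,130,308,215),8); s=bot.state()
np.savez("ref.npz",im=d["image"],depth=d["depth"],view=d["view"],eef=s["eef_pos"],R=s["tcp_rot"])
V=d["view"]; R=s["tcp_rot"]
c=-V[:3,:3].T@V[:3,3]; print("cam in tool",R.T@(c-s["eef_pos"])); print("cam axes in tool",V[:3,:3]@R)
# predicted
print("pred stub tip",proj(d,[470,-185,46]),"mouth",proj(d,[470,-185,119.6]))
E
```

```text
cam in tool [ -65.41 -142.84    1.23]
cam axes in tool [[ 0.   -0.    1.  ]
 [ 0.97 -0.26 -0.  ]
 [ 0.26  0.97  0.  ]]
pred stub tip [257.96 186.41 264.22] mouth [257.7  213.76 193.19]
```

View pics/w4c.png

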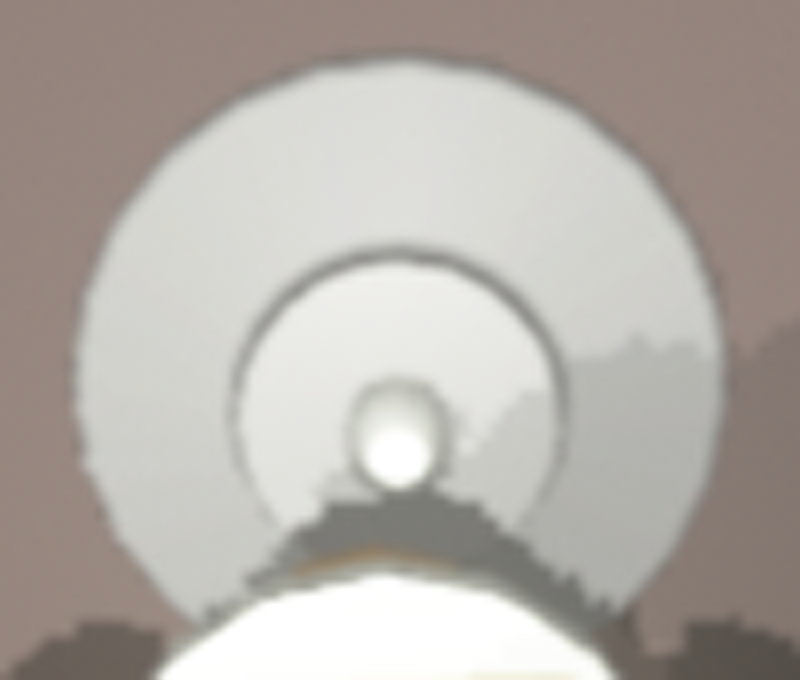

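```bash
python3 -m jog '[[[0.83,-0.6,-2],[0,0,0],1],[[0.83,-0.5,-3.5],[0,0,0],1],[[0.83,-0.5,-4],[0,0,0],1],[[0.83,-0.5,-4],[0,0,0],1],[[0.83,-0.3,-4],[0,0,0],1],[[0.83,0,-4],[0,0,0],1],[[0.83,0,-4],[0,0,0],1],[[0.83,0,-4],[0,0,0],1],[[0.83,0,-4],[0,0,0],1],[[0.83,0,-2.5],[0,0,0],1],[[0,0,-1.5],[0,0,0],1],[[0,0,0],[0,0,0],1]]'
python3 -m jog '[[[0,0,0],[0,0.1,0],1],[[0,0,0],[0,0,0.11],1],[[0,0,0],[0,0,0.11],1],[[0,0,0],[0,0,0.11],1],[[0,0,0],[0,0,0.106],1],[[0,0,0],[0,0,0],1],[[0,0,0],[0,0,0],1],[[0,0,0],[0,0,0],1]]'
python3 - <<'E'
from h import *
d=save("wrist","w5.png"); s=bot.state(); print(s["eef_pos"],s["tcp_rot"],s["gripper_width"],s["contact_force"],s["joint_positions"])
save("side","s5.png",(120,80,320,230),4)
E
```

```text
time: 6.65
eef_pos: [432.2, 199.4, 183.7]
tcp_rot: [[-0.993, 0.0, -0.114], [0.114, 0.0, -0.993], [-0.0, -1.0, -0.0]]
contact_force: [0.0, -0.3, -1.4]
gripper_width: 31.0
time: 7.45
eef_pos: [438.3, 204.8, 200.7]
tcp_rot: [[-0.892, 0.391, -0.228], [0.202, -0.108, -0.974], [-0.405, -0.914, 0.017]]
contact_force: [-0.5, -0.2, -1.2]
gripper_width: 30.7
[438.4142623  204.62247769 200.71030969] [[-0.89171327  0.39055904 -0.22871616]
 [ 0.20238581 -0.10791913 -0.97334138]
 [-0.40483012 -0.91423033  0.01718931]] 30.761671935948186 [ 0.49097695 -0.89063324 -1.37169043] [ -66.62179998   35.23996135   35.59964825  133.13764315   -9.7090532
    2.49603027 -132.19905319]
```

View pics/w5.png

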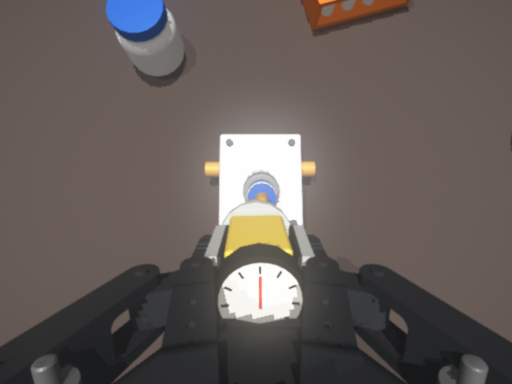

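View pics/s5.png

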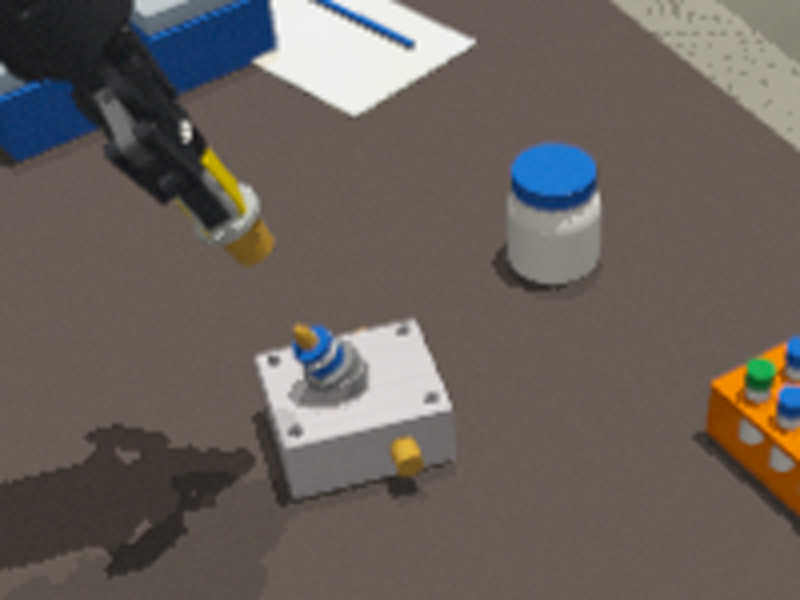

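Tilting this way drove joint 6 to its lower limit (2.5°): the wrist has gone straight and the pose was not reached. Before pushing further I'll back the tilt off and fit the arm's kinematics, so I can pick a feasible branch.

```bash
cat > log.py <<'E'
from plant import bot
import json,sys
s=bot.state()
r=dict(q=list(map(float,s["joint_positions"])),p=list(map(float,s["eef_pos"])),R=[list(map(float,x)) for x in s["tcp_rot"]])
open("log.jsonl","a").write(json.dumps(r)+"\n")
print(s["time"],[round(x,1) for x in r["q"]],[round(x,1) for x in r["p"]])
E
cat > log.jsonl <<'E'
{"q":[75.79229589,39.53466917,-11.14332176,89.74738936,9.01402667,51.71035246,-12.3238877],"p":[173.52566902,-599.72122567,230.45551275],"R":[[-0.960538749,-0.000704083940,0.278145313],[-0.278146148,0.00179463198,-0.960537089],[0.000177130265,-0.999998142,-0.00191965179]]}
E
python3 log.py
python3 -m jog '[[[0,0,0],[0,0,-0.11],1],[[0,0,0],[0,0,-0.11],1],[[0,0,0],[0,0,0],1]]';python3 log.py
python3 -m jog '[[[0,0,0],[0,0,-0.11],1],[[0,0,0],[0,0,-0.11],1],[[0,0,0],[0,0,0],1]]';python3 log.py
python3 -m jog '[[[0,0,0],[0.12,0,0],1],[[0,0,0],[0.12,0,0],1],[[0,0,0],[0,0,0],1]]';python3 log.py
```

```text
7.55 [-66.6, 35.2, 35.6, 133.1, -9.7, 2.5, -132.2] [438.4, 204.6, 200.7]
time: 7.85
eef_pos: [442.9, 203.4, 202.5]
tcp_rot: [[-0.953, 0.192, -0.235], [0.228, -0.058, -0.972], [-0.2, -0.98, 0.012]]
contact_force: [1.1, -1.4, -1.5]
gripper_width: 30.5
7.85 [-51.0, 31.8, 22.6, 123.8, -9.1, 19.1, -127.4] [442.9, 203.4, 202.5]
time: 8.15
eef_pos: [441.1, 204.2, 200.6]
tcp_rot: [[-0.973, -0.022, -0.232], [0.232, -0.012, -0.973], [0.018, -1.0, 0.016]]
contact_force: [0.7, -0.3, -0.8]
gripper_width: 31.1
8.15 [-38.6, 33.3, 13.2, 114.6, -12.6, 34.9, -120.3] [441.1, 204.2, 200.6]
time: 8.45
eef_pos: [436.3, 211.5, 198.7]
tcp_rot: [[-0.976, -0.075, -0.204], [0.216, -0.245, -0.945], [0.021, -0.967, 0.255]]
contact_force: [0.2, 1.5, -2.4]
gripper_width: 30.6
8.45 [-50.2, 38.9, 21.8, 107.0, -5.1, 47.6, -130.1] [436.3, 211.5, 198.7]
```

```bash
cat > fit.py <<'E'
import json,numpy as np,itertools
from scipy.optimize import least_squares
from scipy.spatial.transform import Rotation as Ro
D=[json.loads(l) for l in open("log.jsonl")]
Q=np.radians([d["q"] for d in D]);P=np.array([d["p"] for d in D]);R=np.array([d["R"] for d in D])
Z=np.array([0,0,1.]);ex=lambda ax,a:Ro.from_euler(ax,a).as_matrix()
def fk(q,sg,x):
    # x: o1..o7(7) , tool rotvec 3, d: base xyz, and offsets
    A=np.eye(3);p=np.array([0,0,0.]);k=10
    axs="zyzyzyz"
    for i in range(7):
        p=p+A@np.array(x[k:k+3]);k+=3
        A=A@ex(axs[i],sg[i]*q[i]+x[i])
    p=p+A@np.array(x[k:k+3]); A=A@Ro.from_rotvec(x[7:10]).as_matrix()
    return A,p
def resR(x,sg):
    r=[]
    for q,RR in zip(Q,R):
        A=np.eye(3)
        A=A@ex("z",sg[0]*q[0]+x[0])@ex("y",q[1])@ex("z",sg[2]*q[2])@ex("y",q[3])@ex("z",sg[4]*q[4])@ex("y",q[5])@ex("z",sg[6]*q[6])@Ro.from_rotvec(x[1:4]).as_matrix()
        r.append((A-RR).ravel())
    return np.concatenate(r)
if __name__=="__main__":
    out=[]
    for s in itertools.product((1,-1),repeat=4):
        sg=[s[0],1,s[1],1,s[2],1,s[3]]
        b=min((least_squares(resR,np.random.default_rng(i).uniform(-3,3,4),args=(sg,)) for i in range(12)),key=lambda r:r.cost)
        out.append((b.cost,sg,b.x.round(3)))
    for o in sorted(out,key=lambda o:o[0])[:5]:print(o)
E
python3 fit.py
```

```text
(np.float64(1.7937725050496522e-19), [-1, 1, -1, 1, -1, 1, -1], array([-0.   , -2.418,  2.418,  2.418]))
(np.float64(0.2128266889310005), [1, 1, -1, 1, 1, 1, 1], array([ 1.637, -0.109, -2.101, -2.512]))
(np.float64(0.2846339436284248), [-1, 1, -1, 1, 1, 1, -1], array([ 0.015,  1.323, -0.957, -1.167]))
(np.float64(0.32660588604117424), [1, 1, -1, 1, -1, 1, 1], array([ 1.916, -0.05 , -2.221, -2.287]))
(np.float64(0.5227698439192439), [1, 1, 1, 1, -1, 1, 1], array([ 0.533, -4.11 , -7.218, -5.487]))
```

```bash
cat > kin.py <<'E'
from fit import *
sg=[-1,1,-1,1,-1,1,-1]; X=np.array([0,-2.4184,2.4184,2.4184])
RT=Ro.from_rotvec(2*np.pi/3*np.array([-1,1,1])/np.sqrt(3)).as_matrix()
def frames(q):
    A=np.eye(3);F=[]
    for i,a in enumerate("zyzyzyz"):
        A=A@ex(a,sg[i]*q[i]);F.append(A)
    return F
def cols(q):
    F=frames(q)
    # base z ; F1 x; upper z (F1.. after q2,q3): F[2] x,z ; after q4,q5: F[3]x, F[4] x,z; after q6: F[5] x ,F[6] x,y,z
    c=[np.array([0,0,1.]),F[0][:,0],F[2][:,0],F[2][:,2],F[3][:,0],F[3][:,2],F[5][:,0],F[6][:,2]]
    return np.array(c).T
M=np.vstack([cols(q) for q in Q]);L,res,rk,sv=np.linalg.lstsq(M,P.ravel(),rcond=None)
def FK(q):
    return frames(q)[6]@RT,cols(q)@L
if __name__=="__main__":
    print(L.round(2),rk,(M@L-P.ravel()).round(2))
    print(max(np.abs(FK(q)[0]-r).max() for q,r in zip(Q,R)))
E
python3 kin.py
```

```text
[ 295.23 -129.57   12.57  666.17  -27.5   355.65  -31.05  361.96] 8 [ 55.16  17.12   9.07  10.35  -2.19  -2.04  -7.81   7.45   3.44 -17.1
  19.85   0.72 -12.83  12.06 -11.19]
1.319076276250039
```

```bash
sed -i 's/2\*np.pi\/3\*/4*np.pi\/3*/; s/c=\[np.array.*/c=[np.array([0,0,1.]),F[1][:,1],F[2][:,2],F[3][:,1],F[4][:,2],F[6][:,2]]/' kin.py; python3 kin.py
```

```text
[346.94 -18.76 563.31 -27.28 344.87 333.42] 6 [ 0.01  0.04 -0.04 -0.   -0.02 -0.    0.01  0.    0.01  0.04  0.02  0.03
  0.01  0.01  0.01]
4.523966756764253e-10
```

```bash
cat > ik.py <<'E'
from kin import *
lo=np.radians([-172.22,-26.19,-84.43,7.71,-57.33,2.42,-152.13]);hi=np.radians([172.22,119.32,86.54,146.69,237.33,119.75,152.13])
n=np.array([-.4226*np.cos(np.radians(12.5)),.4226*np.sin(np.radians(12.5)),.9063]);tip=np.array([469.2,191.8,102.2])
def target(dist,roll,nn=n):  # mouth at tip+dist*n ; roll 0 = tool x in lean plane (block -x side down)
    y=-nn;x=np.cross(y,[0,0,1.]);  # horizontal
    z=x/np.linalg.norm(x); x=np.cross(y,z)
    B=np.stack([x,y,z],1)@Ro.from_euler("y",roll).as_matrix()
    return B,tip+(dist+40.5)*nn
def solve(B,p,q0,w=0):
    mid=(lo+hi)/2
    f=lambda q:np.concatenate([(FK(q)[1]-p)/100,Ro.from_matrix(FK(q)[0]@B.T).as_rotvec(),w*(q-mid)])
    r=least_squares(f,np.clip(q0,lo+.02,hi-.02),bounds=(lo,hi)); return r.x,np.abs(f(r.x)[:6]).max()
if __name__=="__main__":
    np.set_printoptions(precision=0,suppress=True,linewidth=150)
    rng=np.random.default_rng(0)
    for roll in np.radians(np.arange(-180,180,30)):
      S=[]
      for dist in (-26,):
        B,p=target(dist,roll)
        for i in range(40):
            q,e=solve(B,p,rng.uniform(lo,hi))
            if e<1e-3: S.append((min(np.minimum(q-lo,hi-q)),q))
      S.sort(key=lambda s:-s[0])
      print(round(np.degrees(roll)),len(S),B[:,0].round(2),[(np.degrees(a).round(1),np.degrees(q)) for a,q in S[:2]])
E
python3 ik.py
```

```text
-180 18 [ 1. -0.  0.] [(np.float64(13.1), array([ -4.,  58., -67., 134.,  95.,  73., -57.])), (np.float64(13.0), array([ -6.,  55., -62., 134.,  96.,  68., -58.]))]
-150 30 [ 1. -1.  0.] [(np.float64(13.0), array([ -5.,  57., -65., 134.,  95.,  71., -88.])), (np.float64(13.0), array([ -5.,  56., -63., 134.,  96.,  69., -88.]))]
-120 28 [ 0. -1.  0.] [(np.float64(13.1), array([  -4.,   58.,  -67.,  134.,   95.,   73., -117.])), (np.float64(13.0), array([  -6.,   55.,  -62.,  134.,   96.,   68., -118.]))]
-90 29 [-0. -1. -0.] [(np.float64(10.1), array([-61.,  49.,  35., 137., 202.,  17., 106.])), (np.float64(7.7), array([-68.,  55.,  50., 137., 230.,  26.,  78.]))]
-60 17 [-1. -1. -0.] [(np.float64(10.8), array([-47.,  43.,  10., 136., 136.,  19., 141.])), (np.float64(10.2), array([-59.,  48.,  31., 136., 191.,  16.,  87.]))]
-30 17 [-1. -0. -0.] [(np.float64(11.5), array([-35.,  42., -10., 135., 114.,  30., 133.])), (np.float64(11.2), array([-40.,  42.,  -2., 135., 121.,  25., 126.]))]
0 16 [-1.  0. -0.] [(np.float64(13.0), array([ -5.,  56., -64., 134.,  96.,  69., 122.])), (np.float
[... 172 characters left out ...]
 array([-13.,  49., -48., 134.,  99.,  55.,  88.]))]
60 25 [-0.  1. -0.] [(np.float64(13.0), array([ -4.,  57., -66., 134.,  95.,  72.,  63.])), (np.float64(13.0), array([ -5.,  56., -64., 134.,  96.,  70.,  62.]))]
90 24 [ 0.  1. -0.] [(np.float64(13.0), array([ -6.,  56., -63., 134.,  96.,  69.,  32.])), (np.float64(13.0), array([ -6.,  55., -62., 134.,  96.,  68.,  32.]))]
120 30 [1. 1. 0.] [(np.float64(13.0), array([ -5.,  56., -63., 134.,  96.,  69.,   2.])), (np.float64(12.8), array([-10.,  51., -53., 134.,  98.,  60.,  -0.]))]
150 22 [1. 0. 0.] [(np.float64(12.5), array([-16.,  47., -43., 134., 100.,  51., -33.])), (np.float64(12.4), array([-17.,  47., -39., 134., 101.,  49., -34.]))]
```

```bash
cat > sim.py <<'E'
from ik import *
def jac(q,h=1e-5):
    A,p=FK(q);J=np.zeros((6,7))
    for i in range(7):
        d=q.copy();d[i]+=h;B,pp=FK(d);J[:3,i]=(pp-p)/h/1000;J[3:,i]=Ro.from_matrix(B@A.T).as_rotvec()/h
    return J
def follow(q,B,p,steps=40,lam=1e-4):
    q=q.copy()
    for k in range(steps):
        A,pp=FK(q);e=np.concatenate([(p-pp)/1000,Ro.from_matrix(B@A.T).as_rotvec()])/(steps-k)
        J=jac(q);q=q+J.T@np.linalg.solve(J@J.T+lam*np.eye(6),e)
        q=np.clip(q,lo,hi)
    return q
if __name__=="__main__":
    np.set_printoptions(precision=1,suppress=True,linewidth=150)
    for i in range(1,len(Q)-1):
        q=follow(Q[i],R[i+1],P[i+1]);print("pred",np.degrees(q),"real",np.degrees(Q[i+1]))
        J=jac(Q[i+1]);nv=np.linalg.svd(J)[2][-1];print("   null",nv, "resid along null",np.degrees((Q[i+1]-q)@nv))
E
python3 sim.py
```

```text
pred [ -51.3   31.9   23.2  123.8  -10.1   19.1 -126.3] real [ -51.    31.8   22.6  123.8   -9.1   19.1 -127.4]
   null [-0.2  0.1  0.4  0.  -0.6  0.   0.7] resid along null -1.6672252267703622
pred [ -39.    33.3   13.8  114.6  -13.1   35.  -119.8] real [ -38.6   33.3   13.2  114.6  -12.6   34.9 -120.3]
   null [-0.3  0.1  0.5  0.  -0.5  0.   0.6] resid along null -0.9872499249307681
pred [ -50.1   38.8   21.6  107.    -4.9   47.6 -130.3] real [ -50.2   38.9   21.8  107.    -5.1   47.6 -130.1]
   null [-0.3  0.1  0.6  0.  -0.5  0.   0.5] resid along null 0.3500261811852166
```

```bash
cat > plan.py <<'E'
from sim import *
np.set_printoptions(precision=1,suppress=True,linewidth=160)
rng=np.random.default_rng(1)
q0=Q[-1]
res=[]
for roll in np.radians(np.arange(-180,180,30)):
    B,p=target(60,roll);B2,p2=target(-26,roll)
    for i in range(15):
        g,e=solve(B,p,rng.uniform(lo,hi))
        if e>1e-3: continue
        # interpolate
        q=q0.copy();N=24;ok=True;minm=9;zmin=1e9
        for k in range(1,N+1):
            A,pp=FK(q0+(g-q0)*k/N);q=follow(q,A,pp,4)
            minm=min(minm,np.minimum(q-lo,hi-q).min());zmin=min(zmin,pp[2])
            
        A,pp=FK(q);err=np.linalg.norm(pp-p)
        qe=follow(q,B2,p2,20);A,pp=FK(qe)
        res.append((np.degrees(minm),np.degrees(np.minimum(qe-lo,hi-qe).min()),zmin,err+np.linalg.norm(pp-p2),np.degrees(roll),np.degrees(g),np.degrees(q),np.degrees(qe)))
res=[r for r in res if r[3]<2 and r[0]>3 and r[1]>3]
res.sort(key=lambda r:-min(r[0],r[1]))
for r in res[:8]: print(*[np.round(x,1) for x in r],sep=" ")
E
python3 plan.py
```

```text
12.8 12.9 153.6 0.1 0.0 [ -1.1  53.5 -83.4 133.7  81.7  81.2 125.9] [ -6.6  43.4 -65.9 133.9  83.3  63.7 126.7] [ -6.7  54.2 -60.4 133.8  96.2  66.4 121.4]
12.6 12.8 153.2 0.1 30.0 [ -0.9  54.2 -84.4 133.7  81.6  82.3  95.8] [-10.1  40.  -58.1 134.1  83.9  57.1  96.8] [ -9.8  51.2 -53.5 133.9  97.5  60.2  89.9]
12.6 12.7 154.8 0.1 30.0 [ -1.6  51.8 -80.8 133.7  82.   78.4  96.1] [-11.   39.4 -56.3 134.1  84.   55.7  96.8] [-10.6  50.6 -51.9 133.9  97.9  58.9  89.5]
12.3 12.5 181.4 0.1 0.0 [-20.8  34.2 -38.6 134.5  85.3  43.1 126.7] [-16.7  35.9 -45.6 134.4  84.8  47.8 126.8] [-15.4  47.5 -42.7 134.2 100.   51.4 117.1]
12.3 12.5 160.4 0.1 60.0 [ -4.9  45.6 -70.2 133.8  82.9  67.5  66.6] [-18.   35.3 -43.5 134.4  84.9  46.3  66.8] [-16.4  47.  -40.9 134.2 100.5  50.   56.6]
12.2 12.4 186.0 0.1 0.0 [-25.1  32.8 -31.7 134.8  86.   38.8 126.5] [-18.2  35.2 -43.  134.4  85.   46.  126.7] [-16.7  46.9 -40.5 134.2 100.6  49.7 116.4]
12.2 12.4 175.0 0.1 30.0 [-15.3  36.6 -48.  134.3  84.6  49.4  96.9] [-18.5  35.1 -42.5 134.5  85.   45.7  96.7] [-16.9  46.8 -40.1 134.3 100.7  49.4  86.3]
12.2 12.4 153.2 0.1 90.0 [ -0.9  54.2 -84.4 133.7  81.6  82.3  35.8] [-19.5  34.6 -40.8 134.5  85.2  44.5  36.7] [-17.7  46.4 -38.7 134.3 101.1  48.4  25.9]
```

```bash
cat > plan2.py <<'E'
from sim import *
np.set_printoptions(precision=1,suppress=True,linewidth=170)
rng=np.random.default_rng(2)
q0=Q[-1]
def elbow(q): F=frames(q); return np.array([0,0,L[0]])+F[1][:,1]*L[1]+F[2][:,2]*L[2]
best={}
for roll in np.radians(np.arange(-180,180,30)):
    B,p=target(60,roll);B2,p2=target(-26,roll)
    for i in range(20):
        g,e=solve(B,p,rng.uniform(lo,hi))
        if e>1e-3: continue
        rows=max(np.abs(g-q0)/np.radians([9,9,11,11,11,11,11])); 
        q=q0.copy();N=24;minm=9;zmin=1e9;rot=0;tr=0;A0,p0=FK(q0)
        for k in range(1,N+1):
            A,pp=FK(q0+(g-q0)*k/N);q=follow(q,A,pp,4)
            rot+=np.linalg.norm(Ro.from_matrix(A@A0.T).as_rotvec());tr+=np.linalg.norm(pp-p0);A0,p0=A,pp
            minm=min(minm,np.minimum(q-lo,hi-q).min());zmin=min(zmin,pp[2])
        qe=follow(q,B2,p2,20);A,pp=FK(qe);er=np.linalg.norm(pp-p2)
        m=np.degrees(min(minm,np.minimum(qe-lo,hi-qe).min()))
        if er>1 or m<8: continue
        r=(max(rows,np.degrees(rot)/8),m,zmin,np.degrees(rot),tr,np.degrees(g),np.degrees(q),np.degrees(qe),elbow(q))
        k=round(np.degrees(roll))
        if k not in best or r[0]<best[k][0]: best[k]=r
for k,r in best.items(): print(k,*[np.round(x,1) for x in r],sep=" ")
E
python3 plan2.py
```

```text
-180 22.1 10.7 193.3 176.7 163.4 [-37.8  30.8 -12.  135.4  88.4  27.6 -54.9] [-50.2  31.1   6.9 136.   93.2  17.3 -58.5] [-37.   42.4  -6.7 135.3 116.6  27.6 -79.9] [200.9 211.7 829.1]
-150 18.5 8.9 188.7 148.2 165.2 [-27.7  32.2 -27.5 134.9  86.4  36.3 -83.7] [-55.3  31.9  15.  136.3  97.5  12.8 -92.1] [ -39.    42.4   -3.5  135.4  119.4   25.8 -112.7] [184.9 234.1 825.1]
0 44.2 9.9 193.3 353.3 346.0 [-64.7  34.8  30.8 136.7 136.1   4.1  80.8] [-55.8  32.   15.7 136.3  98.4  12.3 117.1] [-39.3  42.4  -3.1 135.4 119.7  25.6  97. ] [183.6 236.4 824.5]
30 40.5 11.2 193.3 323.9 242.5 [-59.5  32.9  21.9 136.5 104.8   8.8  81.2] [-39.3  30.8  -9.8 135.5  88.9  26.4  94.8] [-31.6  42.7 -15.4 135.  110.6  32.7  76.1] [235.  167.8 831. ]
60 36.8 11.2 193.3 294.3 214.7 [-55.9  32.   15.9 136.3  98.3  12.2  57.2] [-39.   30.8 -10.2 135.5  88.8  26.6  64.8] [-31.5  42.7 -15.6 135.  110.5  32.9  46.2] [235.8 166.8 830.9]
90 33.1 11.4 193.3 264.8 166.8 [-40.9  30.7  -7.3 135.6  89.3  25.   34.5] [-35.5  31.  -15.5 135.3  87.9  29.5  35.4] [-29.3  43.  -19.1 134.9 108.6  35.   18.1] [247.1 153.4 829.7]
120 29.4 11.2 193.3 235.3 163.9 [-38.4  30.8 -11.2 135.4  88.6  27.1   5. ] [-39.2  30.8  -9.9 135.5  88.8  26.4   4.8] [-31.6  42.7 -15.4 135.  110.6  32.7 -13.9] [235.1 167.7 831. ]
150 25.7 11.0 193.3 205.9 162.5 [-36.4  30.9 -14.1 135.3  88.1  28.7 -24.7] [-43.8  30.7  -2.9 135.7  90.3  22.6 -26.2] [-34.1  42.5 -11.4 135.2 113.1  30.3 -46.5] [220.5 185.7 831.2]
```

```bash
cat > plan3.py <<'E'
from sim import *
np.set_printoptions(precision=1,suppress=True,linewidth=170)
from h import bot
s=bot.state();q0=np.radians(s["joint_positions"])
B,p=target(60,np.pi)
g,e=solve(B,p,np.radians([-37.8,30.8,-12,135.4,88.4,27.6,-54.9]))
print("goal",np.degrees(g),e)
N=24;A0,p0=FK(q0);q=q0
C,c=A0,p0
for k in range(1,N+1):
    A,pp=FK(q0+(g-q0)*k/N)
    t=(C.T@(pp-c)/10).round(1);w=Ro.from_matrix(C.T@A).as_rotvec().round(2)
    c=c+C@t*10;C=C@Ro.from_rotvec(w).as_matrix()
    qn=follow(q,C,c,6)
    print([t.tolist(),w.tolist(),1],"|",c,np.degrees(qn),round(np.degrees(np.abs(qn-q).max()),1),round(np.degrees(np.linalg.norm(w)),1), "mouthz",round((c+C[:,1]*40.5)[2]))
    q=qn
print("final err",c-p,np.degrees(Ro.from_matrix(C.T@B).as_rotvec()))
E
python3 plan3.py
```

```text
goal [-37.8  30.8 -12.  135.4  88.4  27.6 -54.9] 1.1906166719199972e-10
[[-0.2, 0.4, 1.2], [0.03, -0.11, 0.02], 1] | [435.5 198.8 197.9] [ -50.1   38.7   21.2  108.2   -1.8   46.7 -126.4] 3.7 6.6 mouthz 159
[[-0.0, 0.3, 1.1], [0.03, -0.12, 0.02], 1] | [434.3 187.5 198.1] [ -50.1   38.4   20.5  109.5    1.6   45.7 -122.5] 3.9 7.2 mouthz 160
[[-0.0, 0.4, 1.1], [0.03, -0.11, 0.02], 1] | [434.5 175.8 197.7] [ -50.2   38.1   20.   110.9    4.9   44.4 -119.1] 3.4 6.6 mouthz 159
[[0.0, 0.3, 0.9], [0.03, -0.12, 0.01], 1] | [435.6 166.4 197.8] [ -49.9   38.1   19.1  111.7    8.2   44.  -115.1] 4.0 7.1 mouthz 160
[[0.1, 0.3, 0.8], [0.02, -0.12, 0.02], 1] | [436.7 157.8 197.9] [ -49.5   37.6   18.2  113.2   11.5   42.5 -111.1] 4.0 7.1 mouthz 160
[[0.1, 0.2, 0.7], [0.03, -0.12, 0.01], 1] | [438.4 150.7 198.6] [ -49.5   37.4   17.5  114.1   14.8   41.9 -107.5] 3.7 7.1 mouthz 161
[[0.1, 0.2, 0.6], [0.03, -0.12, 0.02], 1] | [440.5 144.7 199.1] [ -49.7   37.1   17.   115.5   18.5   40.4 -104.2] 3.7 7.2 mouthz 162
[[0.1, 0.2, 0.5], [0.02, -0.13, 0.02], 1] | [442.7 139.7 199.3] [ -49.3   36.6   16.   
[... 1448 characters left out ...]
 mouthz 161
[[-0.7, -0.2, 0.2], [0.03, -0.13, 0.01], 1] | [450.3 168.6 196.3] [-50.5  32.9   9.7 131.1  69.1  22.2 -62.7] 5.2 7.7 mouthz 160
[[-0.8, -0.3, 0.3], [0.03, -0.13, 0.02], 1] | [446.1 176.6 195.7] [-50.3  32.4   9.  132.1  73.1  20.7 -59.3] 4.0 7.7 mouthz 159
[[-0.8, -0.3, 0.3], [0.04, -0.13, 0.01], 1] | [440.8 184.  195.1] [-50.7  32.    9.1 133.8  81.3  18.9 -60.4] 8.2 7.8 mouthz 159
[[-0.9, -0.3, 0.5], [0.03, -0.12, 0.01], 1] | [434.8 192.8 194.1] [-50.7  31.6   8.2 134.9  86.8  18.1 -59.5] 5.5 7.1 mouthz 158
[[-0.9, -0.3, 0.5], [0.04, -0.13, 0.01], 1] | [427.7 200.8 193. ] [-49.7  31.1   6.1 136.3  95.   17.8 -60.5] 8.2 7.8 mouthz 156
final err [ 0.  -0.2 -0.3] [-0.2 -0.3  0.2]
```

I have an exact FK fit (0.04 mm). The plan is a half roll of the gripper that brings J5 to about 95°, keeping J6 at 17° or more. I'll run the first half and check the joints.

```bash
python3 -m jog '[[[-0.2,0.4,1.2],[0.03,-0.11,0.02],1],[[0,0.3,1.1],[0.03,-0.12,0.02],1],[[0,0.4,1.1],[0.03,-0.11,0.02],1],[[0,0.3,0.9],[0.03,-0.12,0.01],1],[[0.1,0.3,0.8],[0.02,-0.12,0.02],1],[[0.1,0.2,0.7],[0.03,-0.12,0.01],1],[[0.1,0.2,0.6],[0.03,-0.12,0.02],1],[[0.1,0.2,0.5],[0.02,-0.13,0.02],1],[[0,0.2,0.4],[0.03,-0.12,0.01],1],[[0.1,0.1,0.3],[0.02,-0.12,0.02],1],[[-0.1,0,0.2],[0.03,-0.13,0.01],1],[[-0.1,0.1,0.2],[0.02,-0.12,0.02],1]]'; python3 log.py
```

```text
time: 9.65
eef_pos: [450.3, 128.6, 200.6]
tcp_rot: [[-0.32, 0.213, 0.923], [-0.89, -0.401, -0.216], [0.324, -0.891, 0.318]]
contact_force: [0.7, -0.8, -2.8]
gripper_width: 30.6
9.65 [-48.8, 35.2, 13.3, 122.0, 36.0, 33.6, -86.0] [450.3, 128.6, 200.6]
```

```bash
python3 -m jog '[[[-0.1,0,0.2],[0.03,-0.13,0.01],1],[[-0.3,-0.1,0.1],[0.02,-0.13,0.02],1],[[-0.3,0,0.1],[0.03,-0.12,0.02],1],[[-0.4,-0.1,0.1],[0.02,-0.13,0.01],1],[[-0.5,-0.2,0.1],[0.03,-0.13,0.02],1],[[-0.6,-0.2,0.1],[0.03,-0.13,0.01],1],[[-0.6,-0.2,0.2],[0.03,-0.13,0.02],1],[[-0.7,-0.2,0.2],[0.03,-0.13,0.01],1],[[-0.8,-0.3,0.3],[0.03,-0.13,0.02],1],[[-0.8,-0.3,0.3],[0.04,-0.13,0.01],1],[[-0.9,-0.3,0.5],[0.03,-0.12,0.01],1],[[-0.9,-0.3,0.5],[0.04,-0.13,0.01],1]]'; python3 -m jog '[[[0,0,0],[0,0,0],1],[[0,0,0],[0,0,0],1]]'; python3 log.py
python3 - <<'E'
from h import *
d=save("wrist","w6.png"); s=bot.state(); print(s["eef_pos"],s["tcp_rot"],s["gripper_width"],s["contact_force"])
save("side","s6.png",(120,80,320,230),4); save("top","t6.png",(110,120,290,260),4)
E
```

```text
time: 10.85
eef_pos: [424.7, 196.0, 194.2]
tcp_rot: [[0.886, 0.408, 0.221], [-0.203, -0.088, 0.975], [0.417, -0.909, 0.005]]
contact_force: [0.7, 0.4, -0.8]
gripper_width: 31.0
time: 11.05
eef_pos: [426.9, 195.2, 194.8]
tcp_rot: [[0.882, 0.411, 0.23], [-0.211, -0.092, 0.973], [0.421, -0.907, 0.006]]
contact_force: [0.1, 0.2, -0.9]
gripper_width: 30.4
11.05 [-49.8, 30.8, 7.4, 136.6, 94.6, 16.9, -60.0] [426.9, 195.2, 194.8]
[427.62278174 195.51693167 194.90837558] [[ 0.88150887  0.41215837  0.23036404]
 [-0.21142589 -0.09168749  0.97308401]
 [ 0.42218622 -0.90648711  0.00631762]] 30.96581480133957 [ 0.59032169  0.03100658 -1.63846926]
```

View pics/w6.png

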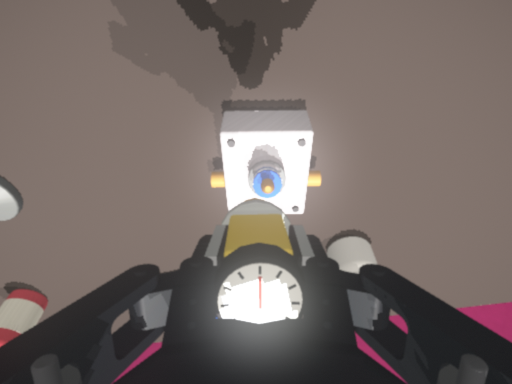

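View pics/s6.png

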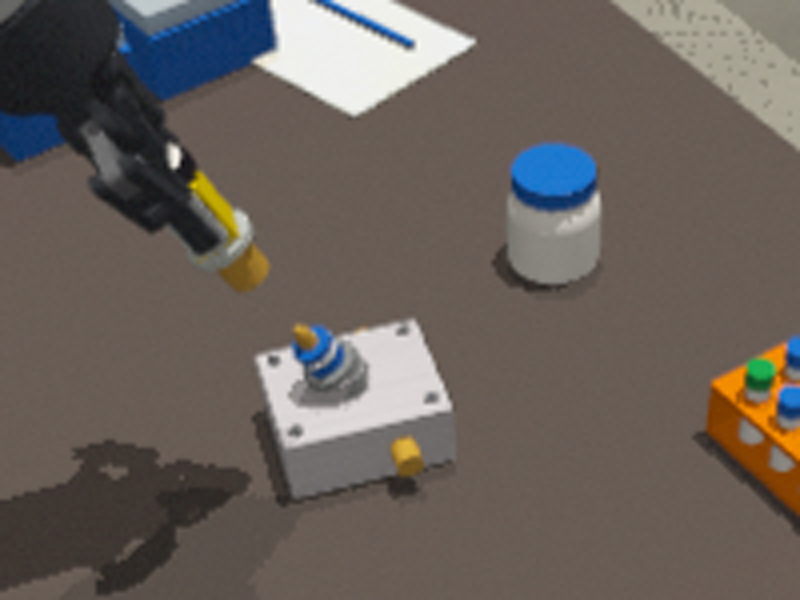

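The pose is now reachable with the right tilt, and J6 is at 17°. The nipple tip shows at wrist (268,188), about 10 px right of the reference column. I'll enlarge to measure it.

```bash
python3 - <<'E'
from h import *
np.set_printoptions(precision=1,suppress=True)
d=save("wrist","w6c.png",(208,100,328,218),6); s=bot.state()
R=s["tcp_rot"];tip=np.array([469.2,191.8,102.2]);n=np.array([-.4126,.0915,.9063])
print(s["eef_pos"],s["joint_positions"])
for nm,p in(("tip",tip),("collar",tip-15*n),("mouth",s["eef_pos"]+R[:,1]*40.5)): print(nm,(proj(d,p)[:2]),(proj(d,p)[:2]-[208,100])*6,proj(d,p)[2],"tool",R.T@(p-s["eef_pos"]))
np.savez("w6.npz",view=d["view"],eef=s["eef_pos"],R=R,depth=d["depth"],im=d["image"])
E
```

```text
[428.6 196.1 195. ] [-49.8  30.9   7.3 136.4  94.7  17.  -60. ]
tip [266.3 188.3] [350.1 529.7] 252.37369372292818 tool [ -2.6 101.2   4.6]
collar [266.  184.1] [347.8 504.8] 266.8448987721496 tool [ -2.6 116.2   4.6]
mouth [261.5 215. ] [321.3 690.2] 194.4420651314638 tool [-0.  40.5 -0. ]
```

View pics/w6c.png

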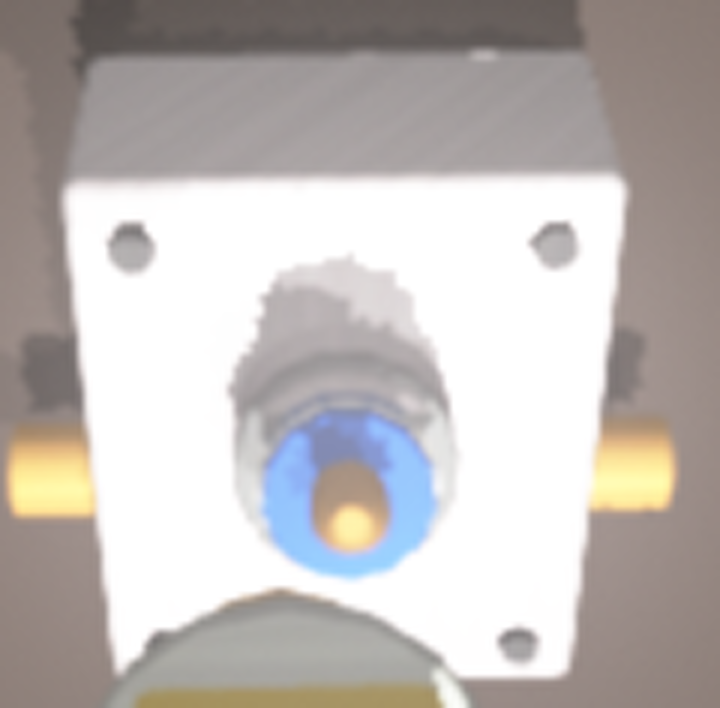

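The picture was taken while the arm was still creeping. I'll apply the predicted lateral correction, let it settle, then overlay the modelled tip and collar circles to check.

```bash
python3 -m jog '[[[0,0,0],[0,0,0],1],[[0,0,0],[0,0,0],1],[[0,0,0],[0,0,0],1],[[0,0,0],[0,0,0],1],[[0,0,0],[0,0,0],1]]'; cat > ov.py <<'E'
from h import *
import sys
np.set_printoptions(precision=1,suppress=True)
s=bot.state(); d=bot.get_image("wrist"); R=s["tcp_rot"]
a=np.radians(12.5); 
tip=np.array(eval(sys.argv[2]));n=np.array([-.4226*np.cos(a),.4226*np.sin(a),.9063])
c=(208,100,328,218);k=6
im=cv2.resize(d["image"][c[1]:c[3],c[0]:c[2]],None,fx=k,fy=k,interpolation=cv2.INTER_CUBIC)
u=np.cross(n,[0,0,1]);u/=np.linalg.norm(u);v=np.cross(n,u)
def circ(o,r,col):
    pts=np.array([((proj(d,o+r*(np.cos(t)*u+np.sin(t)*v))[:2]-c[:2])+.5)*k for t in np.linspace(0,6.28,60)]).astype(np.int32)
    cv2.polylines(im,[pts],True,col,1)
circ(tip,2.5,(0,255,0));circ(tip-6*n,6.2,(0,0,255));circ(tip-15*n,13.5,(255,0,255));circ(tip-15*n,6.2,(0,0,255))
# block top corners
x=np.array([np.cos(a),-np.sin(a),0]);y=np.array([np.sin(a),np.cos(a),0])
o=np.array([495.8,184,50])
pts=np.array([((proj(d,o+sx*55*x+sy*45*y)[:2]-c[:2])+.5)*k for sx,sy in((1,1),(1,-1),(-1,-1),(-1,1))]).astype(np.int32)
cv2.polylines(im,[pts],True,(0,200,0),1)
cv2.imwrite("pics/"+sys.argv[1],im)
print(s["time"],s["eef_pos"],R[:,1],s["joint_positions"],s["contact_force"])
print("tip in tool",R.T@(tip-s["eef_pos"]),"n in tool",R.T@n)
E
python3 ov.py w7.png '[469.2,191.8,102.2]'
```

```text
time: 11.75
eef_pos: [428.6, 196.2, 195.0]
tcp_rot: [[0.881, 0.414, 0.228], [-0.209, -0.091, 0.974], [0.424, -0.906, 0.006]]
contact_force: [-0.2, 0.0, -1.4]
gripper_width: 30.6
11.75 [428.6 196.2 195. ] [ 0.4 -0.1 -0.9] [-49.8  30.9   7.3 136.4  94.8  17.  -60. ] [-0.2  0.  -1.4]
tip in tool [ -2.7 101.2   4.4] n in tool [ 0. -1.  0.]
```

View pics/w7.png

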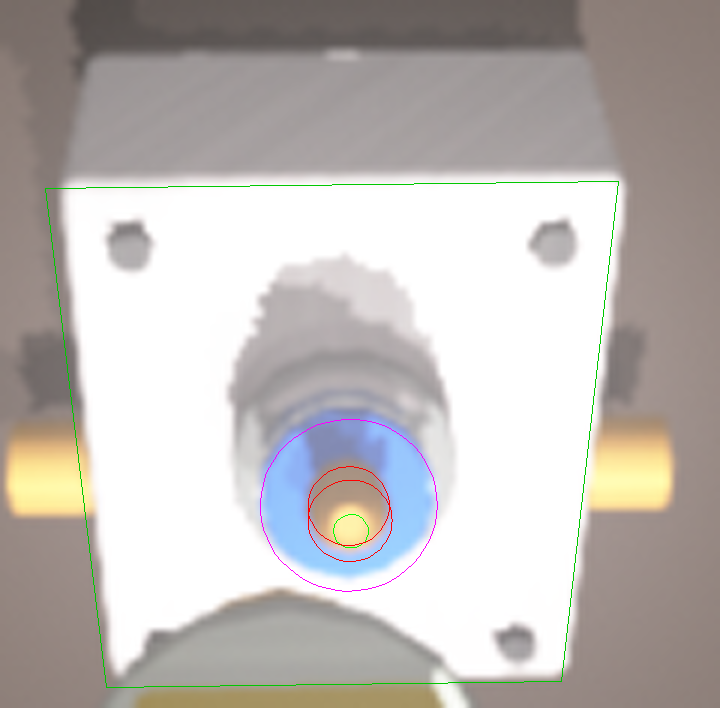

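The overlay shows the real collar smaller and about 13 crop px higher than modelled, so my triangulated tip height is a few mm off. I'll use the wrist depth on the blue ring and pin.

```bash
cat > meas.py <<'E'
from h import *
np.set_printoptions(precision=1,suppress=True)
s=bot.state(); d=bot.get_image("wrist"); R=s["tcp_rot"]; w=cloud(d); im=d["image"].astype(int)
a=np.radians(12.5);n=np.array([-.4226*np.cos(a),.4226*np.sin(a),.9063])
hsv=cv2.cvtColor(d["image"],cv2.COLOR_BGR2HSV)
roi=np.zeros(hsv.shape[:2],bool);roi[150:205,230:300]=1
blue=(hsv[...,0]>95)&(hsv[...,0]<130)&(hsv[...,1]>60)&roi
br=(hsv[...,0]>5)&(hsv[...,0]<30)&(hsv[...,1]>80)&roi
print("cnt",blue.sum(),br.sum())
P=w[blue];P=P[np.isfinite(P[:,0])];h=P@n
print("blue n-height pct",np.percentile(h,[5,25,50,75,95]))
top=P[h>np.percentile(h,50)-2.5]
c=top.mean(0);U,S,V=np.linalg.svd(top-c);print("ring n pts",len(top),"mean",c,"normal",V[2]*np.sign(V[2][2]),"angle to n",np.degrees(np.arccos(abs(V[2]@n))))
u=np.cross(n,[0,0,1]);u/=np.linalg.norm(u);v=np.cross(n,u)
uv=np.stack([(top)@u,(top)@v],1)
ce,r=cv2.minEnclosingCircle(uv.astype(np.float32));print("enclosing r",r)
ct=ce[0]*u+ce[1]*v+np.median(top@n)*n;print("collar centre",ct,"=> tip",ct+15*n)
B=w[br];B=B[np.isfinite(B[:,0])];h=B@n;t=B[h>h.max()-2.0]
print("pin top n-height above collar",h.max()-np.median(top@n),"tip pts",len(t),t.mean(0))
ring=P[:0]
# block top height
m=np.zeros_like(roi);m[135:150,225:300]=1;b=w[m&(hsv[...,1]<40)];print("block top z",np.nanpercentile(b[:,2],[10,50,90]))
print("collar in tool",R.T@(ct-s["eef_pos"]),"tip in tool",R.T@(ct+15*n-s["eef_pos"]),s["contact_force"])
E
python3 meas.py
```

```text
cnt 432 54
blue n-height pct [-97.9 -97.1 -96.6 -96.1 -95.4]
ring n pts 422 mean [471.8 190.9  89.1] normal [-0.4  0.1  0.9] angle to n 1.7640294549455822
enclosing r 13.00062370300293
collar centre [472.9 190.7  89.5] => tip [466.7 192.  103.1]
pin top n-height above collar 16.521136026760175 tip pts 27 [466.9 192.5 103.4]
block top z [49.8 50.6 51.6]
collar in tool [ -4.6 114.4   4.1] tip in tool [-4.6 99.4  4.1] [-0.3 -0.5 -1.3]
```

```bash
python3 ov.py w8.png '[466.7,192.1,103.0]'
```

```text
11.85 [428.6 196.2 195. ] [ 0.4 -0.1 -0.9] [-49.8  30.9   7.3 136.4  94.8  17.  -60. ] [-0.  -0.1 -1.3]
tip in tool [-4.6 99.5  4.1] n in tool [ 0. -1.  0.]
```

View pics/w8.png

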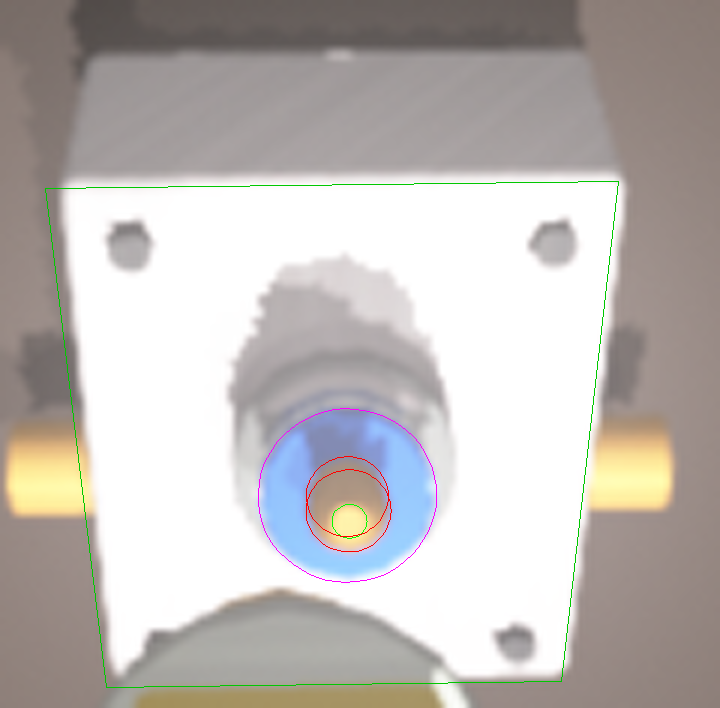

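```bash
python3 - <<'E'
from h import *
np.set_printoptions(precision=1,suppress=True)
s=bot.state(); d=save("wrist","w8d.png",(190,190,330,340),4); R=s["tcp_rot"];e=s["eef_pos"]
for y in(-50.5,-37.5,0,6.5,12.5,40.5): print(y,proj(d,e+R[:,1]*y))
w=cloud(d); q=(w-e)@R  # tool coords
# dial face: tool y approx -50.5
m=np.abs(q[...,1]+50.5)<3; m&=(np.hypot(q[...,0],q[...,2])<25)
m[:250]=0
print("dial pts",m.sum(),"x",np.nanpercentile(q[m][:,0],[1,50,99]),"z",np.nanpercentile(q[m][:,2],[1,50,99]),"y",np.nanmedian(q[m][:,1]))
# flange top: y = 40.5-34=6.5
f=(np.abs(q[...,1]-6.5)<2.5)&(np.hypot(q[...,0],q[...,2])<26)
print("flange",f.sum(),np.nanpercentile(q[f][:,0],[1,50,99]),np.nanpercentile(q[f][:,2],[1,50,99]),np.nanmedian(q[f][:,1]))
g=np.abs(q[...,0]+14)<6; g&=(q[...,1]>-30)&(q[...,1]<4)&(np.abs(q[...,2])<10)
P=q[g]; A=np.c_[P[:,1],np.ones(len(P))];k=np.linalg.lstsq(A,P[:,0],rcond=None)[0];print("grip face x=%.3f*y+%.2f"%tuple(k),len(P))
E
```

```text
-50.5 [262.9 299.8 106.5]
-37.5 [262.6 280.  119.1]
0 [261.8 240.8 155.3]
6.5 [261.8 235.8 161.5]
12.5 [261.7 231.5 167.3]
40.5 [261.4 214.9 194.3]
dial pts 5499 x [-16.9  -4.8   8.8] z [-19.6  -1.1  19.9] y -50.660302896645845
flange 741 [-19.9 -14.9  -3.4] [-21.1  -2.6  14.9] 5.881489048657618
grip face x=-0.006*y+-13.63 1159
```

View pics/w8d.png

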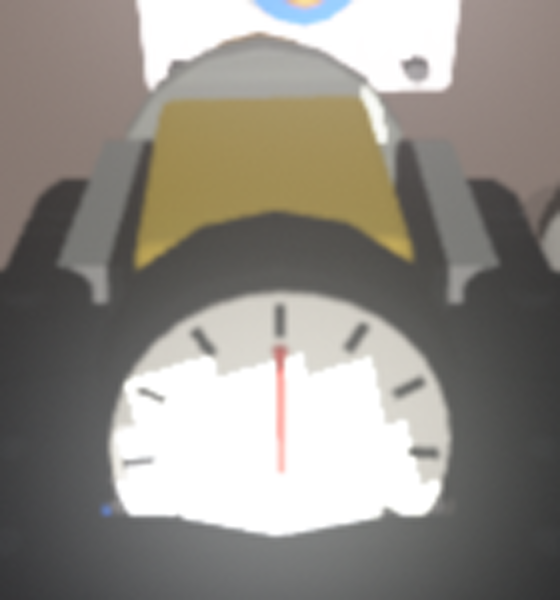

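The projected tool axis sits at a different column here than at the reference, although the gauge appears at the same pixels. So the wrist "view" error depends on pose. I'll use the camera-in-tool pose from the reference picture, which was validated by stub and gauge being coaxial, and re-derive the nipple in the tool frame with it.

```bash
cat > rel.py <<'E'
from h import *
from scipy.optimize import least_squares
np.set_printoptions(precision=2,suppress=True)
r=np.load("ref.npz"); V=r["view"]; Rr=r["R"]
e0=r["eef"]
CR=V[:3,:3]@Rr; Ct=V[:3,:3]@e0+V[:3,3]   # tool->cam at ref
K=None
def pj(d,p):
    q=CR@np.asarray(p,float)+Ct; return np.array([d["fx"]*q[0]/q[2]+d["cx"],d["fy"]*q[1]/q[2]+d["cy"]])
if __name__=="__main__":
    s=bot.state();d=bot.get_image("wrist");R=s["tcp_rot"];v=d["view"]
    print("cam in tool ref",-CR.T@Ct,"now",R.T@(-v[:3,:3].T@v[:3,3]-s["eef_pos"]))
    print("rot diff deg",np.degrees(cv2.Rodrigues(CR.T@(v[:3,:3]@R))[0].ravel()))
    print("stub in tool at ref",Rr.T@(np.array([470,-185,46])-e0))
    # nipple points (enlarged crop readings /6+offset)
    tipuv=np.array([351/6+208-.4,530/6+100-.4]);coluv=np.array([350/6+208-.4,492/6+100-.4])
    f=lambda x:np.concatenate([pj(d,[x[0],x[1],x[2]])-tipuv,pj(d,[x[0],x[1]+15,x[2]])-coluv])
    for y in (97,99,101,103): 
        for nm,uv,yy in(("tip",tipuv,y),("collar",coluv,y+15)):
            g=least_squares(lambda x:pj(d,[x[0],yy,x[1]])-uv,[0,0]);print(y,nm,g.x)
E
python3 rel.py
```

```text
cam in tool ref [ -65.41 -142.84    1.23] now [ -66.33 -142.87   -1.3 ]
rot diff deg [0.17 0.03 0.15]
stub in tool at ref [ -0.81 113.4    0.62]
97 tip [-3.6   7.58]
97 collar [-5.61  7.8 ]
99 tip [-3.08  7.64]
99 collar [-5.14  7.85]
101 tip [-2.57  7.69]
101 collar [-4.67  7.9 ]
103 tip [-2.05  7.74]
103 collar [-4.2   7.95]
```

```bash
python3 - <<'E'
from h import *
d=bot.get_image("wrist");im=d["image"];hsv=cv2.cvtColor(im,cv2.COLOR_BGR2HSV)
np.savez("w9.npz",im=im)
for v in range(214,256,4):
    m=(hsv[v,:,0]>15)&(hsv[v,:,0]<35)&(hsv[v,:,1]>110);m[:210]=0;m[310:]=0
    i=np.where(m)[0];print(v,(i.min(),i.max()) if len(i) else None, end="; ")
cv2.imwrite("pics/w9.png",cv2.resize(im[190:262,205:315],None,fx=7,fy=7,interpolation=cv2.INTER_CUBIC))
r=np.load("ref.npz")["im"]; print(np.abs(r[255:330,225:295].astype(int)-im[255:330,225:295]).mean())
cv2.imwrite("pics/w9r.png",cv2.resize(r[190:262,205:315],None,fx=7,fy=7,interpolation=cv2.INTER_CUBIC))
E
```

```text
214 None; 218 (np.int64(232), np.int64(237)); 222 (np.int64(230), np.int64(249)); 226 (np.int64(229), np.int64(282)); 230 (np.int64(228), np.int64(284)); 234 (np.int64(228), np.int64(285)); 238 (np.int64(227), np.int64(287)); 242 (np.int64(226), np.int64(288)); 246 (np.int64(225), np.int64(290)); 250 (np.int64(225), np.int64(291)); 254 (np.int64(224), np.int64(227)); 41.8095873015873
```

View pics/w9.png

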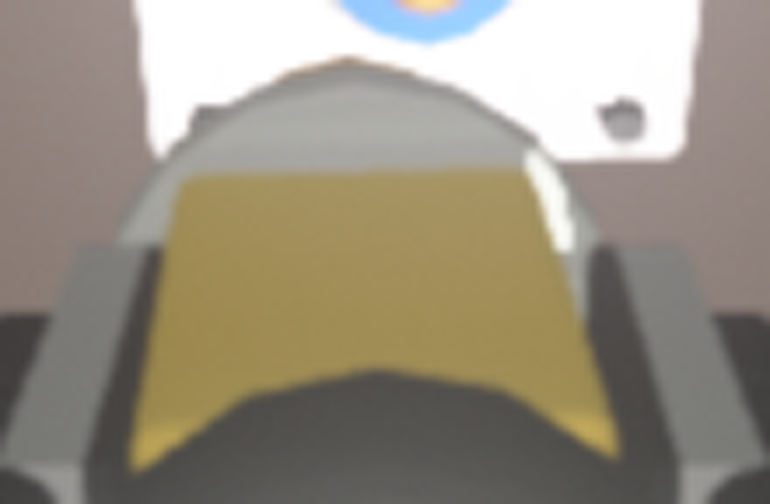

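View pics/w9r.png

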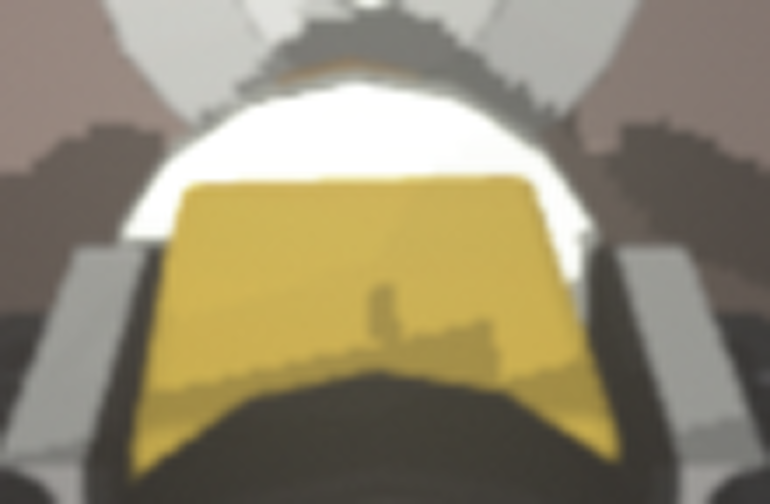

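The wrist view shows the gauge leaning about 2° in the jaws, with its axis column drifting from 258.4 near the dial to 255.9 at the flange. Relative to the gauge, in the same image, the nipple is about 7.7 mm toward tool +z and 4.7 mm toward −x once that lean is removed. I'll correct, advance part way and look again.

```bash
python3 -m jog '[[[0,0,0],[0.035,0,0],1],[[-0.25,0.3,0.4],[0,0,0],1],[[-0.22,0.3,0.37],[0,0,0],1],[[0,0.5,0],[0,0,0],1],[[0,0.5,0],[0,0,0],1],[[0,0.5,0],[0,0,0],1],[[0,0.4,0],[0,0,0],1],[[0,0,0],[0,0,0],1],[[0,0,0],[0,0,0],1],[[0,0,0],[0,0,0],1],[[0,0,0],[0,0,0],1]]'; python3 log.py
python3 - <<'E'
from h import *
d=save("wrist","w10.png",(200,150,328,262),6); np.savez("w10.npz",im=d["image"])
save("side","s10.png",(150,100,270,200),6);save("top","t10.png",(150,150,250,230),7)
E
python3 meas.py
```

```text
time: 13.15
eef_pos: [436.7, 203.3, 170.9]
tcp_rot: [[0.881, 0.422, 0.213], [-0.208, -0.057, 0.976], [0.424, -0.905, 0.038]]
contact_force: [0.0, -0.6, -1.6]
gripper_width: 30.5
13.15 [-43.0, 34.0, -1.6, 137.3, 109.6, 21.7, -74.9] [436.7, 203.3, 170.9]
cnt 397 42
blue n-height pct [-98.2 -97.1 -96.6 -96.2 -95.4]
ring n pts 384 mean [469.  191.5  87.7] normal [-0.4  0.1  0.9] angle to n 0.9166872069803932
enclosing r 13.018274307250977
collar centre [472.9 190.9  89.4] => tip [466.7 192.2 103. ]
pin top n-height above collar 15.002089271486625 tip pts 6 [465.1 191.8 101.8]
block top z [48.2 50.2 51.2]
collar in tool [ 0.  89.7 -7.5] tip in tool [ 0.  74.7 -7. ] [ 0.4  0.2 -1.3]
```

View pics/w10.png

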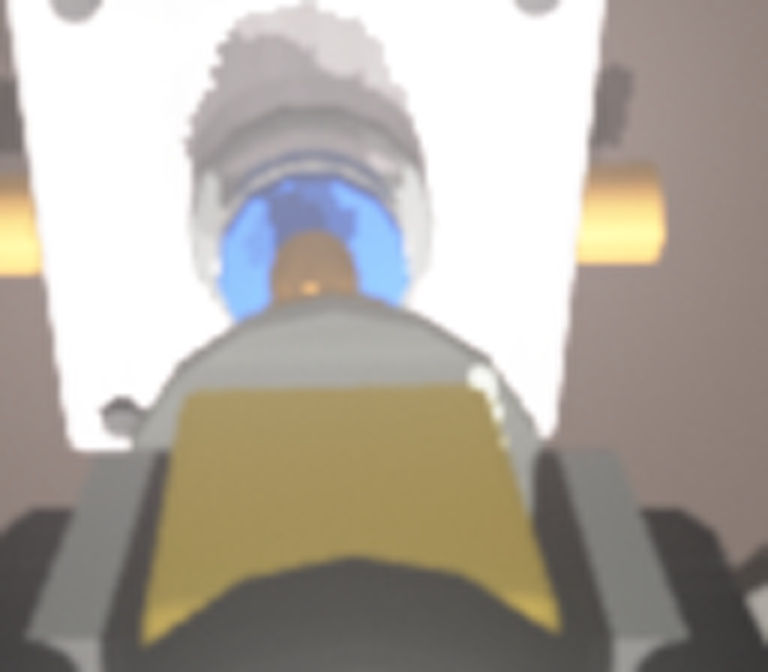

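View pics/s10.png

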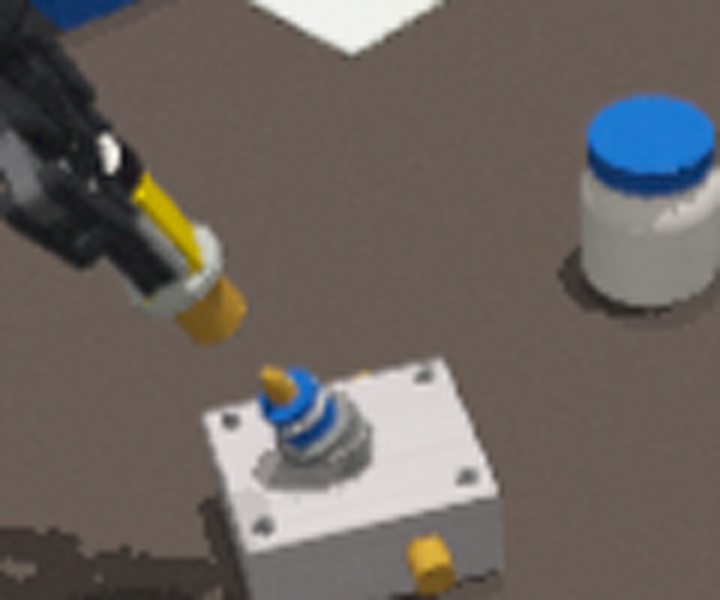

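The nipple again measures collar (472.9,190.8,89.4) and tip (466.7,192.2,103), same as before. In the wrist view the tip (252,198) now lies about 1 mm left of the gauge's own axis line. As a second check, I'll overlay on the side view where a coaxial barrel would sit.

```bash
cat > ovs.py <<'E'
from h import *
import sys
def run(name,cam,c,k,dist,off):
    d=bot.get_image(cam);im=cv2.resize(d["image"][c[1]:c[3],c[0]:c[2]],None,fx=k,fy=k,interpolation=cv2.INTER_CUBIC)
    a=np.radians(12.5);n=np.array([-.4226*np.cos(a),.4226*np.sin(a),.9063])
    tip=np.array([466.7,192.2,103.0])
    u=np.cross(n,[0,0,1]);u/=np.linalg.norm(u);v=np.cross(n,u)
    def circ(o,r,col):
        p=np.array([((proj(d,o+r*(np.cos(t)*u+np.sin(t)*v))[:2]-c[:2])+.5+off)*k for t in np.linspace(0,6.28,60)]).astype(np.int32)
        cv2.polylines(im,[p],True,col,1)
    circ(tip,2.5,(0,255,0));circ(tip-15*n,13.5,(255,0,255))
    for s,r,col in((0,13,(0,0,255)),(28,13,(0,0,255)),(28,20.5,(0,255,255)),(34,20.5,(0,255,255)),(91,18,(0,255,0))): circ(tip+(dist+s)*n,r,col)
    cv2.imwrite("pics/"+name,im)
if __name__=="__main__":
    o=eval(sys.argv[3]) if len(sys.argv)>3 else [[0,0],[0,0]]
    run("os"+sys.argv[1],"side",(150,100,270,200),6,float(sys.argv[2]),np.array(o[0]))
    run("ot"+sys.argv[1],"top",(150,150,250,230),7,float(sys.argv[2]),np.array(o[1]))
E
python3 ovs.py 1.png 34.2
```

```text
(no output)
```

View pics/os1.png

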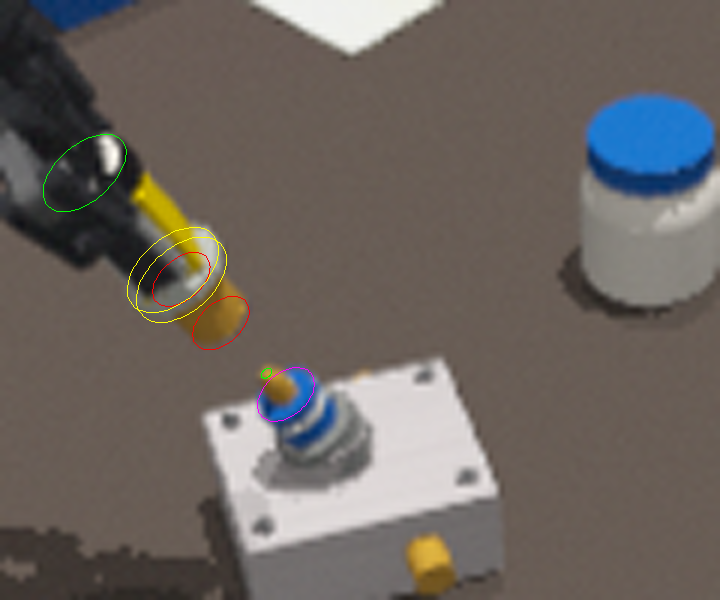

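View pics/ot1.png

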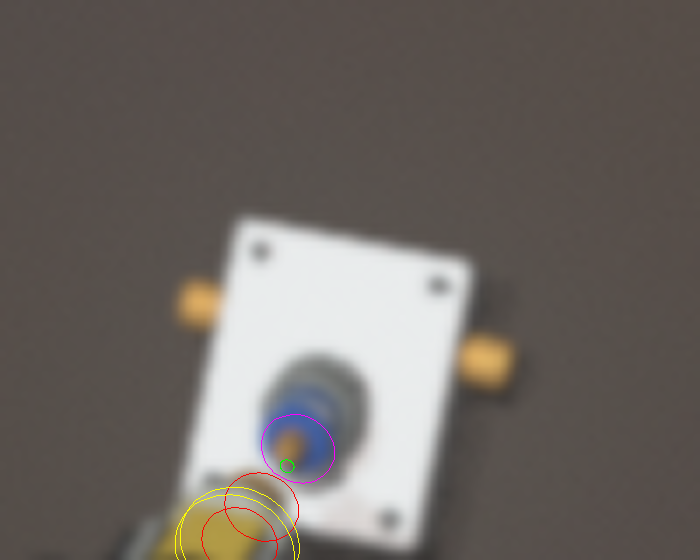

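The side overlay shows the barrel coaxial with the nipple to within about 1 mm, with its mouth (213,328 in the crop) on the nipple's line. Next I apply the −1 mm z trim, advance 2.5 cm along the nipple axis (slightly −z in the tool frame), and look again.

```bash
python3 -m jog '[[[0,0.5,-0.07],[0,0,0],1],[[0,0.6,-0.07],[0,0,0],1],[[0,0.6,-0.02],[0,0,0],1],[[0,0.5,-0.02],[0,0,0],1],[[0,0.3,-0.01],[0,0,0],1],[[0,0,0],[0,0,0],1],[[0,0,0],[0,0,0],1],[[0,0,0],[0,0,0],1]]'; python3 log.py; python3 ovs.py 2.png 11
python3 - <<'E'
from h import *
d=save("wrist","w11.png",(200,150,328,262),6)
E
```

```text
time: 14.25
eef_pos: [446.8, 200.0, 148.1]
tcp_rot: [[0.881, 0.422, 0.213], [-0.208, -0.057, 0.976], [0.424, -0.905, 0.038]]
contact_force: [-1.3, 0.2, -1.1]
gripper_width: 30.6
14.25 [-39.0, 37.5, -5.6, 137.3, 115.4, 25.2, -80.1] [446.8, 200.0, 148.1]
```

View pics/os2.png

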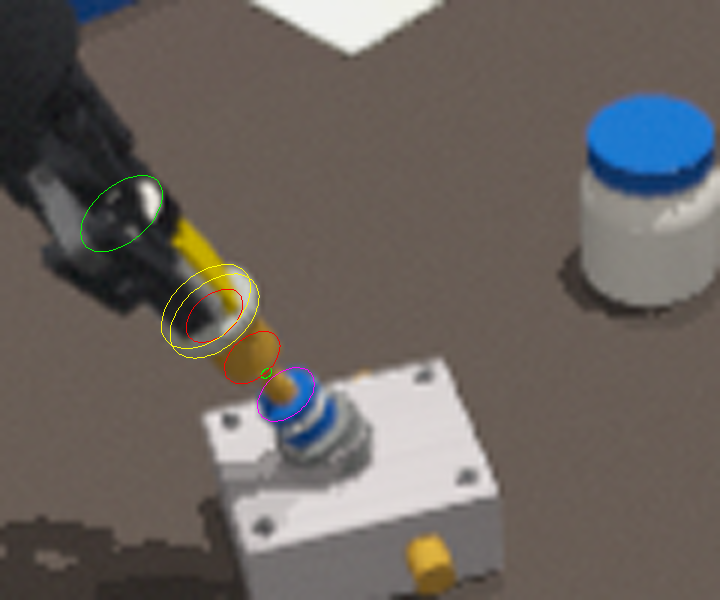

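View pics/w11.png

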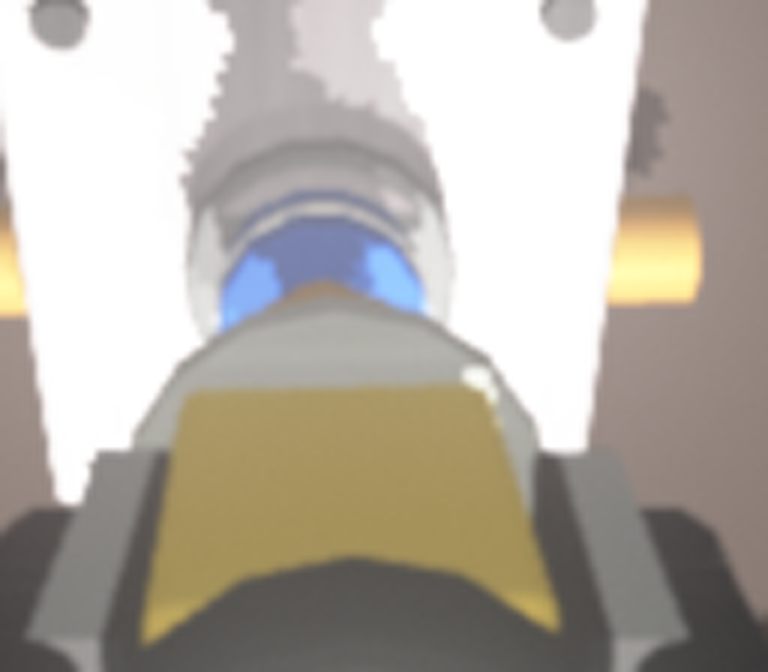

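View pics/ot2.png

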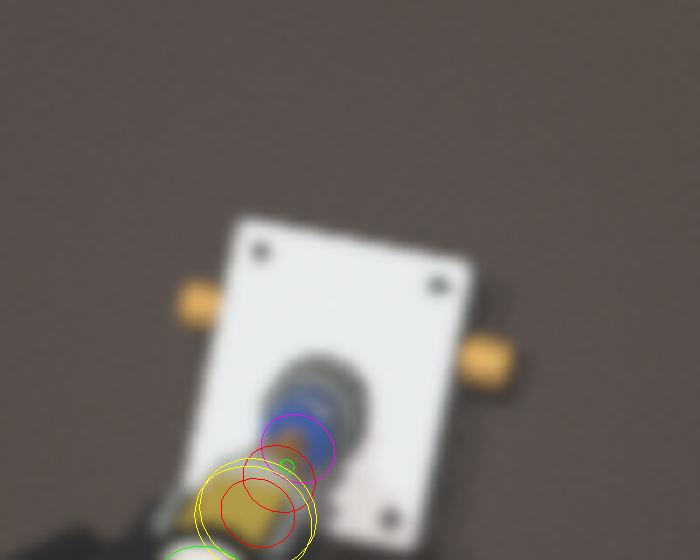

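The wrist view shows collar centre (323), barrel apex (325) and flange apex (328) on one column, and the side view agrees. I'll advance slowly while watching force.

```bash
python3 -m jog '[[[0,0.3,-0.01],[0,0,0],1],[[0,0.3,-0.01],[0,0,0],1],[[0,0.3,-0.01],[0,0,0],1],[[0,0,0],[0,0,0],1],[[0,0,0],[0,0,0],1]]'; python3 -m jog '[[[0,0.2,-0.01],[0,0,0],1],[[0,0.2,-0.01],[0,0,0],1],[[0,0.2,-0.01],[0,0,0],1],[[0,0,0],[0,0,0],1],[[0,0,0],[0,0,0],1]]'; python3 log.py; python3 -c "
from h import *
save('wrist','w12.png',(200,150,328,262),6); save('side','s12.png',(150,100,270,200),6)"
```

```text
time: 14.9
eef_pos: [450.5, 199.0, 139.6]
tcp_rot: [[0.881, 0.421, 0.213], [-0.209, -0.057, 0.976], [0.424, -0.905, 0.037]]
contact_force: [-0.2, -0.2, -1.1]
gripper_width: 30.7
time: 15.4
eef_pos: [453.0, 198.5, 134.3]
tcp_rot: [[0.881, 0.422, 0.213], [-0.209, -0.057, 0.976], [0.424, -0.905, 0.038]]
contact_force: [0.0, -0.2, -1.3]
gripper_width: 30.9
15.4 [-37.1, 39.6, -7.5, 137.1, 118.1, 27.1, -82.3] [453.0, 198.5, 134.3]
```

View pics/s12.png

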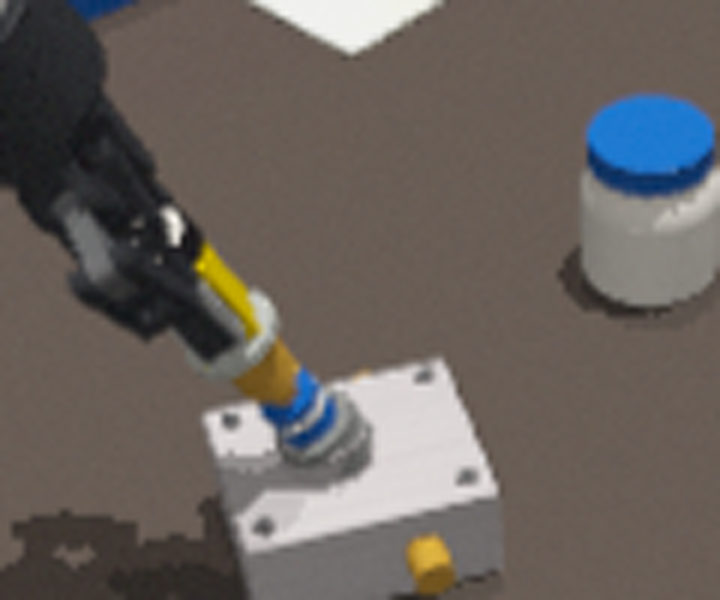

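View pics/w12.png

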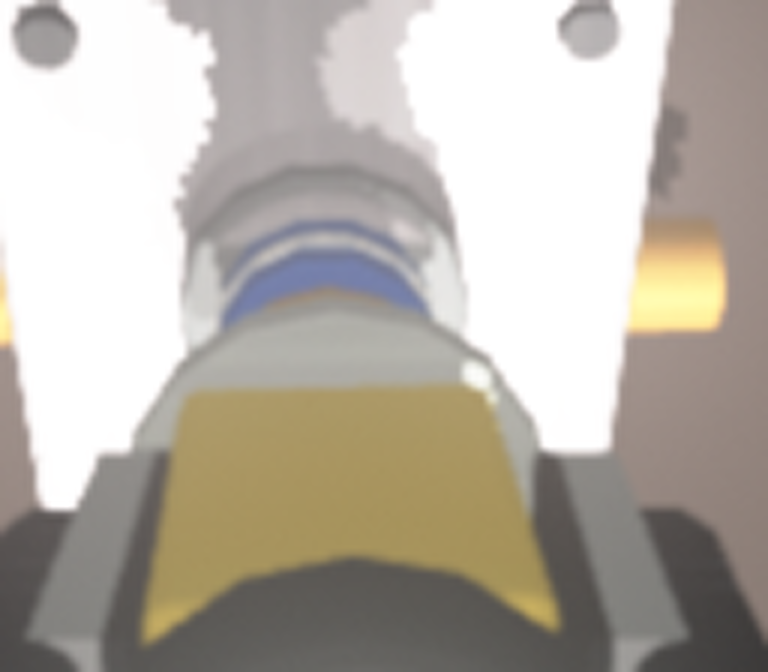

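The pin is inside the bore with no side force. I'll go slower toward the collar.

```bash
python3 -m jog '[[[0,0.2,-0.01],[0,0,0],1],[[0,0.2,0],[0,0,0],1],[[0,0.1,-0.01],[0,0,0],1],[[0,0.1,0],[0,0,0],1],[[0,0,0],[0,0,0],1],[[0,0,0],[0,0,0],1]]'; python3 -m jog '[[[0,0.1,-0.01],[0,0,0],1],[[0,0.1,0],[0,0,0],1],[[0,0,0],[0,0,0],1]]';python3 -m jog '[[[0,0.1,-0.01],[0,0,0],1],[[0,0.1,0],[0,0,0],1],[[0,0,0],[0,0,0],1]]'; python3 log.py
```

```text
time: 16.1
eef_pos: [455.5, 197.9, 128.9]
tcp_rot: [[0.881, 0.422, 0.213], [-0.209, -0.057, 0.976], [0.424, -0.905, 0.038]]
contact_force: [0.1, -0.3, -2.4]
gripper_width: 30.8
time: 16.4
eef_pos: [456.4, 197.7, 127.1]
tcp_rot: [[0.881, 0.422, 0.213], [-0.209, -0.057, 0.976], [0.424, -0.905, 0.038]]
contact_force: [-0.8, -0.2, -0.8]
gripper_width: 30.9
time: 16.7
eef_pos: [457.0, 197.7, 125.4]
tcp_rot: [[0.881, 0.422, 0.212], [-0.208, -0.057, 0.976], [0.424, -0.905, 0.038]]
contact_force: [-1.2, -0.2, 1.9]
gripper_width: 30.7
16.7 [-36.0, 40.9, -8.5, 136.9, 119.8, 28.4, -83.6] [457.0, 197.7, 125.4]
```

Contact with the collar is beginning (about 3 N). I'll take single-millimetre steps.

```bash
python3 -m jog '[[[0,0.1,0],[0,0,0],1],[[0,0,0],[0,0,0],1],[[0,0,0],[0,0,0],1]]' 100; python3 -m jog '[[[0,0.1,-0.01],[0,0,0],1],[[0,0,0],[0,0,0],1],[[0,0,0],[0,0,0],1]]'; python3 log.py
```

```text
time: 17.0
eef_pos: [457.1, 197.6, 125.1]
tcp_rot: [[0.881, 0.422, 0.212], [-0.208, -0.056, 0.977], [0.424, -0.905, 0.038]]
contact_force: [-5.1, 0.7, 11.0]
gripper_width: 30.2
time: 17.3
eef_pos: [457.5, 197.5, 124.2]
tcp_rot: [[0.881, 0.422, 0.212], [-0.208, -0.056, 0.977], [0.424, -0.905, 0.038]]
contact_force: [-5.9, 0.6, 9.5]
gripper_width: 30.4
17.3 [-35.8, 41.1, -8.7, 137.0, 120.1, 28.6, -83.8] [457.5, 197.5, 124.2]
```

Force along the axis peaked at about 13 N and is now easing, so the collar is starting to travel. Continuing.

```bash
python3 -m jog '[[[0,0.1,-0.01],[0,0,0],1],[[0,0.1,0],[0,0,0],1],[[0,0,0],[0,0,0],1],[[0,0,0],[0,0,0],1]]'; python3 -m jog '[[[0,0.1,-0.01],[0,0,0],1],[[0,0.1,0],[0,0,0],1],[[0,0,0],[0,0,0],1]]';  python3 -m jog '[[[0,0.1,-0.01],[0,0,0],1],[[0,0.1,0],[0,0,0],1],[[0,0,0],[0,0,0],1]]'; python3 log.py; python3 -c "
from h import *
save('wrist','w13.png',(200,150,328,262),6); save('side','s13.png',(150,100,270,200),6)"
```

```text
time: 17.7
eef_pos: [458.4, 197.3, 122.2]
tcp_rot: [[0.881, 0.422, 0.212], [-0.208, -0.056, 0.977], [0.424, -0.905, 0.038]]
contact_force: [-4.8, 0.3, 8.2]
gripper_width: 30.4
time: 18.0
eef_pos: [459.3, 197.1, 120.3]
tcp_rot: [[0.881, 0.422, 0.212], [-0.208, -0.056, 0.977], [0.424, -0.905, 0.038]]
contact_force: [-4.0, 0.3, 7.4]
gripper_width: 30.1
time: 18.3
eef_pos: [460.2, 196.9, 118.4]
tcp_rot: [[0.881, 0.422, 0.212], [-0.208, -0.056, 0.977], [0.424, -0.905, 0.038]]
contact_force: [-2.6, 0.4, 5.3]
gripper_width: 29.9
18.3 [-35.1, 42.0, -9.2, 136.8, 121.0, 29.3, -84.5] [460.2, 196.9, 118.4]
```

View pics/s13.png

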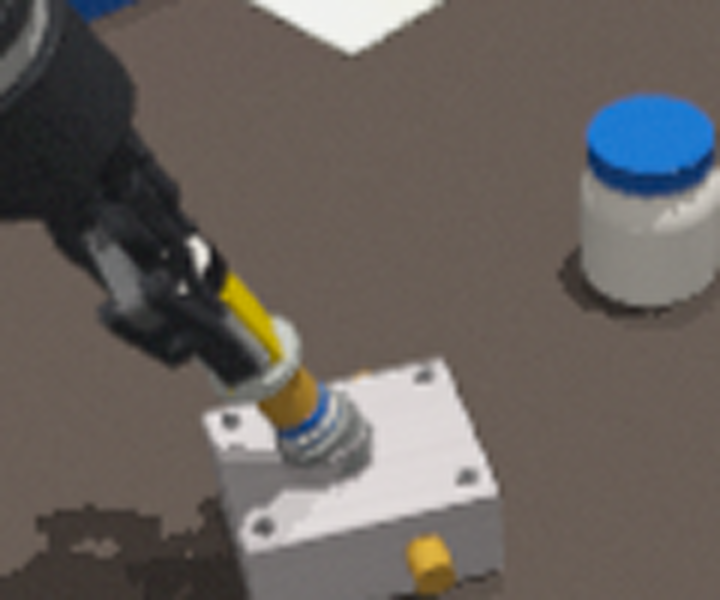

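View pics/w13.png

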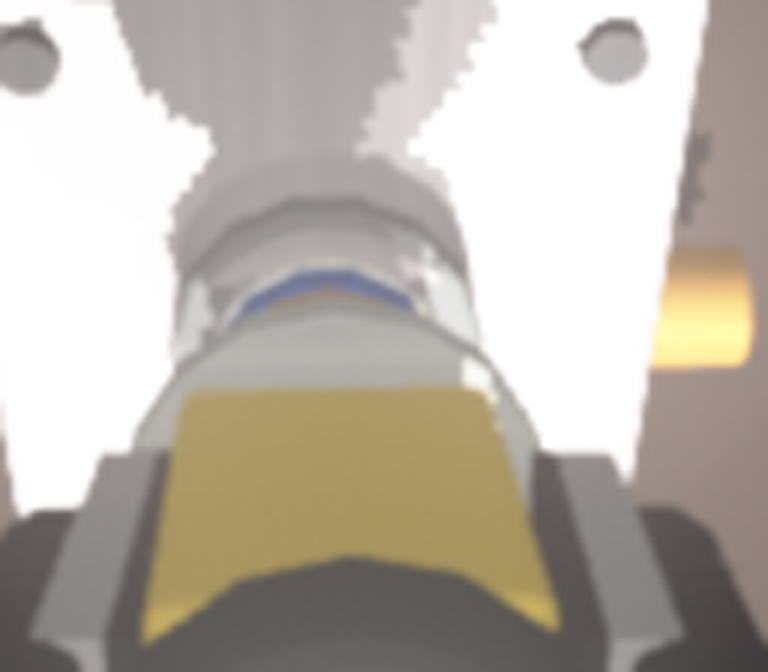

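The blue collar is going down: about 7.7 mm of travel, force fallen to about 7 N. I'll continue to the stop.

```bash
python3 -m jog '[[[0,0.1,-0.01],[0,0,0],1],[[0,0.1,0],[0,0,0],1],[[0,0,0],[0,0,0],1],[[0,0,0],[0,0,0],1]]'; python3 -m jog '[[[0,0.1,-0.01],[0,0,0],1],[[0,0,0],[0,0,0],1],[[0,0,0],[0,0,0],1]]'; python3 log.py
```

```text
time: 18.8
eef_pos: [461.1, 196.7, 116.4]
tcp_rot: [[0.881, 0.422, 0.212], [-0.208, -0.057, 0.976], [0.424, -0.905, 0.038]]
contact_force: [-2.4, 0.8, 4.5]
gripper_width: 30.4
time: 19.1
eef_pos: [461.5, 196.5, 115.5]
tcp_rot: [[0.882, 0.422, 0.212], [-0.208, -0.057, 0.976], [0.424, -0.905, 0.038]]
contact_force: [-3.8, 0.9, 7.0]
gripper_width: 30.1
19.1 [-34.8, 42.4, -9.5, 136.7, 121.4, 29.6, -84.8] [461.5, 196.5, 115.5]
```

The force has turned up again, so the stop is reached after about 11 mm of travel. I'll add a little preload.

```bash
python3 -m jog '[[[0,0.05,0],[0,0,0],1],[[0,0,0],[0,0,0],1],[[0,0,0],[0,0,0],1]]'; python3 -m jog '[[[0,0.03,0],[0,0,0],1],[[0,0,0],[0,0,0],1],[[0,0,0],[0,0,0],1],[[0,0,0],[0,0,0],1],[[0,0,0],[0,0,0],1],[[0,0,0],[0,0,0],1]]'; python3 log.py; python3 -c "
from h import *
save('wrist','w14.png',(200,150,328,262),6); save('side','s14.png',(150,100,270,200),6);save('top','t14.png')
for i in range(3):
  s=bot.state();print(s['contact_force'],s['joint_vel'].max())
  bot.get_image('top')"
```

```text
time: 19.4
eef_pos: [461.5, 196.5, 115.4]
tcp_rot: [[0.881, 0.422, 0.212], [-0.208, -0.056, 0.977], [0.424, -0.905, 0.038]]
contact_force: [-5.9, 0.5, 11.4]
gripper_width: 30.2
time: 20.0
eef_pos: [461.5, 196.5, 115.3]
tcp_rot: [[0.881, 0.422, 0.212], [-0.208, -0.056, 0.977], [0.424, -0.905, 0.038]]
contact_force: [-7.6, 1.0, 15.4]
gripper_width: 30.0
20.0 [-34.7, 42.5, -9.6, 136.8, 121.5, 29.7, -84.9] [461.5, 196.5, 115.3]
[-7.67043459  0.82785072 14.68458991] 0.05623927930230253
[-7.28091027  1.33117428 15.47772994] 0.03828964008983296
[-7.30246938  0.82425347 14.46599043] 0.039569035870281856
```

View pics/s14.png

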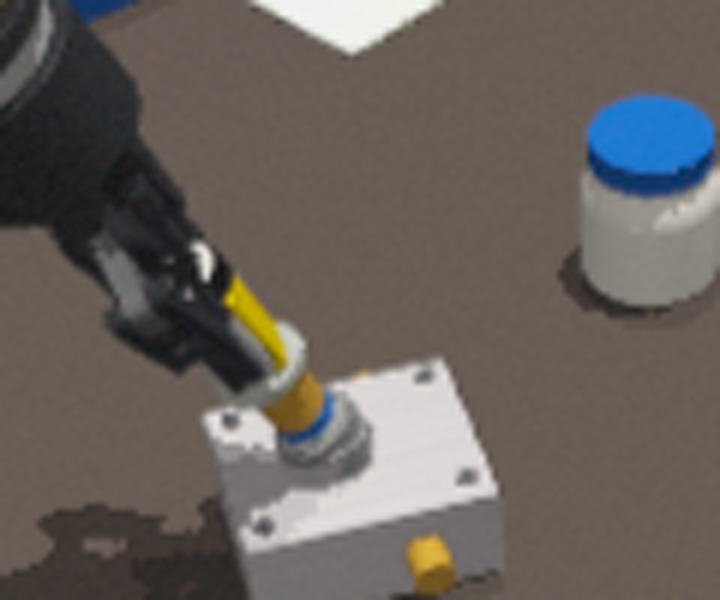

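View pics/w14.png

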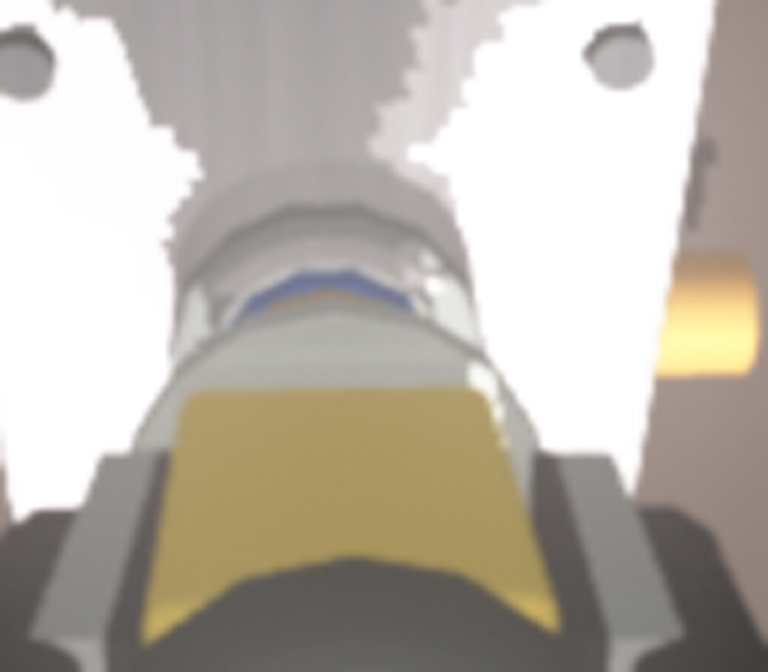

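View pics/t14.png

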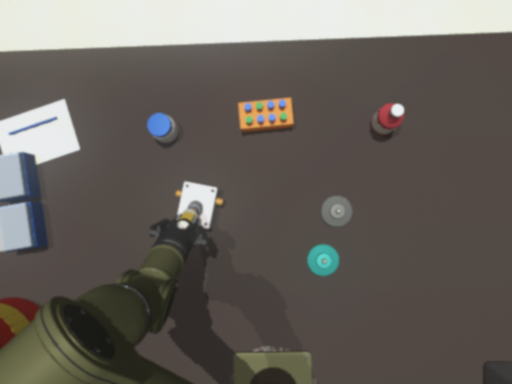

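The collar is down and the barrel is seated on it at the stop. The push is steady at about 17–18 N, nothing is moving, the gauge sits unchanged in the jaws, and the jar, rack and bottle are where they were. Handing in.

```bash
python3 -c "
from plant import bot
print(bot.finish_job()); s=bot.state(); print(s['time'],s['eef_pos'],s['contact_force'],s['gripper_width'])"
```

```text
the job is handed in; nothing more can be done
None
the job is handed in; nothing more can be done
```

I lifted the gauge off the grey stand and pressed its coupler onto the tilted nipple until the blue collar was down at its stop. I handed in at about 20 s of the 45 s. No verdict came back.

**Push:** Force peaked near 13 N, fell to about 6–7 N as the collar travelled about 11 mm, then rose at the stop. That pattern fits a full snap. The final hold was steady at about 17–18 N with joint speeds near zero, and the readings never came near the 60 N limit.

**Final pictures:** The barrel rim sits on the lowered collar, and the gauge had not moved in the jaws, which grip at 100 N. The jar, rack and bottle had not moved in the top view.

**What went wrong or disagreed:**
- My first tilt drove joint 6 to 2.5°, just inside its 2.42° limit. I backed off and took a different arm posture.
- The wrist camera calibration shifted by about 2.5 mm sideways between poses, so I aligned using the gauge and nipple seen in the same image.
- My early estimate of the nipple tip from the side and top cameras was about 2.5 mm off the wrist depth reading. The top view overlay was also about 5 mm off; I used the wrist and side views.
- The gauge leans about 2° in the jaws. I corrected most of it, leaving an estimated 0.5° between its axis and the nipple, against the 8° allowed.

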